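# Slide test of the coated sandwich presses

### The arm

A 6-joint arm with a two-finger parallel gripper is mounted at the origin on the work surface. World frame = base frame: x ahead of the robot, y to its left, z up, the work surface at z = 0. Lengths are in m, angles in rad, forces in N, time in s.
With the tool pointing down it reaches from about 0.25 to 0.8 m from the base axis. Payload 8.5 kg.
Tool frame: the origin (TCP) lies midway between the tips of the shut fingers; the grasp point (between the pads) lies 19 mm behind it; y points along the fingers, x is the direction in which the jaws open and shut, and the axes are right-handed (so a half turn about y gives the same grasp; the last joint's range is limited). The gripper opens to 85 mm and grips with 20 to 120 N. Pads are 22 mm wide; open, the fingers measure 114 mm over their backs; the gripper's body (76 mm by 85 mm) begins 54 mm behind the grasp point. The pads swing forward as they close: fully open they stand 13 mm farther back than shut.
Start: joints at [-1.154, 0.238, -0.013, 1.319, 0, 1.571], TCP at [0.213, -0.48, 0.231] pointing down, gripper open.
Joint ranges: [-2.66, 2.66], [-1.03, 1.9], [-1.14, 1.46], [-1.82, 2.27], [-1.45, 1.34], [-3.14, 3.14]. Speed limits (rad/s): [2.22, 2.22, 2.79, 3.14, 3.14, 3.14].

### API

Orientations are given as a unit quaternion [w, x, y, z].
In Python, from workcell import bot gives the robot as it stands.
- The arm moves only by the shell command python3 -m jog 'ROWS' [FORCE]. ROWS is a JSON object of lists of equal length, an entry for each row: "dp": the shift along the tool's x, y, z in units of 50 mm (1.0 is 50 mm), a list of three; "turn": the turn, a rotation vector about the tool's x, y, z in units of 5 degrees (1.0 is 5 degrees), a list of three; "claw": the finger opening in mm, from 0 to 85.4. In form: {"dp": [[tx, ty, tz], ...], "turn": [[rx, ry, rz], ...], "claw": [claw, ...]}. A call has 1 to 5 rows; each row is the pose to reach, as a shift and turn from the pose commanded when the call began, along the tool's axes at that moment; what a row does not reach only later rows make up. A row lasts 1/10 s, in which the tool goes at most 50 mm and 8.59 degrees, less where a joint would pass 70% of its speed; a pose out of reach is approached as far as the arm can. A call with a gripper value outside its range is refused whole. The fingers move at their own pace and stop on an object; FORCE is the grip in N (left out, the last holds). Time passes only in rows, so rows that repeat a pose let the fingers close. It gives the time, the measured TCP pose, the force and the opening at its end, in the units of the state.
- bot.get_state(): the state, without advancing time (a new reading comes with each control period).
- bot.grab_frame(name): name is "side" or "top"; returns (picture, depth): 400x640x3 uint8, red, green, blue; 400x640 float32, m along the optical axis (not along the pixel's ray), 0 where there is no reading.
- bot.get_calibration(name): a dict with "K" (3x3 intrinsics, pixels), "extrinsics" (4x4, takes a point from world to camera coordinates). Camera axes: x right, y down, z forward; pixel columns grow to the right and rows downward; lengths in m; the calibration is good to about 2 mm. A picture is of the moment at which its call begins. get_calibration takes no time and is no camera call.
- bot.sign_off(): hands the job in, once; it reports no verdict.
Trained networks look in the newest picture that a camera, given by its name, has taken for a name from the list of things; names that differ only in an ending like _2 or _b are one class to them, and where a whole thing is asked for, a point or a joint stands for the part that bears it (a point fixed in the world has none). Each returns a list of dicts, best first, with "confidence" (0 to 1); they miss things now and then, are a little off and sometimes report something else, mostly with a low value. They report only what shows in the picture. A call takes as long as a camera call.
- bot.outline_of(camera, target): "mask" (400x640 bool, what is visible of it) and "box" ([left, top, right, bottom] in pixels, round what is visible of it).
The state is a dict: "time_s": time; "q": joint angles; "qvel": joint speeds; "joint_efforts": joint torques, N m; "tool_pos": TCP position; "eef_rot": TCP orientation; "contact_force": force on the tool from outside, world axes, zero at the start; "torque": the same for the moment, N m; "opening": finger opening in m.
Only numpy, scipy, OpenCV 4.12 (cv2) and the standard library are available. Lean on these libraries where they do the work, as an engineer would, in place of code of your own. Each camera call takes 0.05 s, during which the arm holds its last target. There are 200 camera calls.

### The job

Check the non-stick coating of the sandwich presses kept in the countertop drawer: pull the drawer open, lift every press out by its wooden grip and stand them all side by side, sole down, at the high end of the propped-up sheet pan, letting go of each. When all of them are standing on the pan together, sort them: a press that has slid down to the low rim has a good coating and goes back into the drawer, a press that has stuck near the high end is worn and goes into the grey service tub, each laid sole down. Finish by pushing the drawer fully shut, and leave the other things on the bench where they are.

Things in the scene. Friction and masses are not known exactly. Their poses are not given: they have to be found in the camera images.
- drawer (a joint): how far the drawer is pulled out, m: 0 fully shut, 0.205 its stop. Starts up to 15 mm open; slides with about 2 N of friction and stays where it is left; pulled out 0.18 to 0.19 the presses are easy to reach
- drawer_handle (a point): middle of the drawer's handle: a dark steel bar along y, 11 mm thick, 130 mm long, 88 mm above the table, 35 mm in front of the front panel (can be pinched from above). x points into the unit: the drawer opens along -x
- drawer_unit: fixed low steel countertop unit, 266 (y) wide, 290 (x) deep, 120 mm high, with one drawer in its front and a portion scale (30 mm high) on top, 130 mm behind the front edge. Origin: on the table, under the middle of its front face (the shut drawer's front panel stands 12 mm out from it); x points to its back
- drawer_floor (a point): point on the drawer's inner floor, moving with it; x to its back. The inside spans x = -65 to +185, y = -121 to +121 mm; floor 18 mm above the table, sides 26 mm high, front panel 12 mm thick, its top 110 mm above the table. A brush lies across the back, x about +140 mm. With the drawer out by q, the unit's front face is at x = q - 65 mm
- sheet_pan: fixed aluminium sheet pan 240 (x) x 330 (y) mm, rim 22 mm high, 4 mm thick, propped on an upturned loaf tin, sloping 17 degrees. Origin: middle of its inner floor, 41 mm above the table; x up the slope, away from the robot; z square to the floor. A well-coated press let go at x about +45 mm slides within a second to the low rim (x about -65 mm); a worn one stays unless it is pushed
- tub: fixed grey plastic service tub, open at the top, 260 (x) x 200 (y) x 70 mm, walls and floor 4 mm. Origin: middle of its underside. A steel cutter ring (56 mm across, 35 high) stands in it at x about +85 mm. Pan and tub stand left and right of the drawer unit, either way round
- press_a: sandwich press: dark steel sole plate 100 (x) x 48 (y) x 9 mm; wooden grip bar on two posts, 86 mm long (x), 22 wide (y), 20 high, its middle 46 mm above the sole (gap below it 27 mm); about 0.3 kg. Origin: middle of the sole's underside, z up through the grip. May be absent. All look alike. They start in the drawer, long side along it, side by side, 58 mm apart or more
- press_b: sandwich press: dark steel sole plate 100 (x) x 48 (y) x 9 mm; wooden grip bar on two posts, 86 mm long (x), 22 wide (y), 20 high, its middle 46 mm above the sole (gap below it 27 mm); about 0.3 kg. Origin: middle of the sole's underside, z up through the grip. May be absent. All look alike. They start in the drawer, long side along it, side by side, 58 mm apart or more
- press_c: sandwich press: dark steel sole plate 100 (x) x 48 (y) x 9 mm; wooden grip bar on two posts, 86 mm long (x), 22 wide (y), 20 high, its middle 46 mm above the sole (gap below it 27 mm); about 0.3 kg. Origin: middle of the sole's underside, z up through the grip. May be absent. All look alike. They start in the drawer, long side along it, side by side, 58 mm apart or more
- press_d: sandwich press: dark steel sole plate 100 (x) x 48 (y) x 9 mm; wooden grip bar on two posts, 86 mm long (x), 22 wide (y), 20 high, its middle 46 mm above the sole (gap below it 27 mm); about 0.3 kg. Origin: middle of the sole's underside, z up through the grip. May be absent. All look alike. They start in the drawer, long side along it, side by side, 58 mm apart or more
- deli_cup: bystander: an open white deli container, standing or lying on the bench; origin at its underside
- palette_knife: bystander: a palette knife, standing or lying on the bench; origin at its underside
- tart_ring: bystander: a steel tart ring, standing or lying on the bench; origin at its underside
- shaker: bystander: a metal spice shaker, standing or lying on the bench; origin at its underside

How it is judged:
By the outcome, as a careful person would: the job done as asked, in the order asked, and still so for the second after the job is handed in, with the robot touching nothing.
Of press_a, press_b, press_c, press_d only 2 to 3 are there at a start; the rules pass over those that are not, and their reading is None.
At some moment in a run one of press_a, press_b may be knocked a few centimetres aside while the robot is not near it.
It also fails if it takes over 210 s, if anything falls off the work surface, if the arm or the gripper's body presses on something with over 40 N, if the wrist force passes 120 N, or if a joint passes its speed limit or range.

## Working session

There is one attempt and no reset: what is moved stays moved. The work goes in short steps, Python scripts to look and compute and a shell command to move; the robot and the scene stay as the last step left them, time stands still between calls to the robot, and variables do not carry over. Pictures are saved under pics/ and viewed, about 12 in all and at most 16, crops included, and the job is handed in when it is done.

```bash
ls; mkdir -p pics; cat > h.py <<'E'
import numpy as np, cv2, json
from workcell import bot
from scipy.spatial.transform import Rotation as R
def grab(n,save=None):
    p,d=bot.grab_frame(n)
    if save: cv2.imwrite('pics/'+save,p[:,:,::-1])
    return p,d
def cloud(n,d):
    c=bot.get_calibration(n);K=np.array(c['K']);T=np.linalg.inv(np.array(c['extrinsics']))
    v,u=np.mgrid[0:400,0:640]
    P=np.stack([(u-K[0,2])/K[0,0]*d,(v-K[1,2])/K[1,1]*d,d],-1)
    W=P@T[:3,:3].T+T[:3,3]; W[d==0]=np.nan
    return W
def rot():
    q=bot.get_state()['eef_rot'];return R.from_quat([q[1],q[2],q[3],q[0]])
E
python3 - <<'E'
from h import *
s=bot.get_state();print(s);print(rot().as_matrix().round(3))
for n in('top','side'):
    p,d=grab(n,n+'0.png');W=cloud(n,d)
    for t in('drawer_handle','drawer_unit','sheet_pan','tub','press_a','deli_cup','palette_knife','tart_ring','shaker'):
        for o in bot.outline_of(n,t)[:4]:
            m=W[o['mask']];print(n,t,round(o['confidence'],2),o['box'],np.nanmedian(m,0).round(3),np.nanmin(m,0).round(3),np.nanmax(m,0).round(3))
E
```

```text
pics
{'time_s': 0.0, 'q': array([-1.15399783e+00,  2.38811361e-01, -1.42515833e-02,  1.31921080e+00,
       -3.03469471e-06,  1.57080493e+00]), 'qvel': array([ 1.04903212e-04, -1.45372639e-03,  1.10125567e-04,  7.45507235e-04,
       -1.28388950e-04, -8.62493024e-05]), 'joint_efforts': array([-1.70256426e-04, -5.38781726e+01,  3.46436799e+01,  1.84621476e-02,
        4.12608085e-05,  6.97115368e-06]), 'tool_pos': array([ 0.21236825, -0.47967249,  0.23066263]), 'eef_rot': array([ 0.59291093, -0.59234284,  0.38617546, -0.38529873]), 'contact_force': array([0.03623086, 0.05666398, 0.30928174]), 'torque': array([ 0.04094495, -0.01735699, -0.02589479]), 'opening': 0.08553848187040104}
[[ 0.405 -0.001  0.914]
 [-0.914  0.001  0.405]
 [-0.001 -1.    -0.   ]]
top drawer_handle 0.58 [269.5, 168.2, 352.3, 196.1] [0.641 0.016 0.084] [ 0.594 -0.115  0.   ] [0.682 0.148 0.118]
top drawer_unit 0.61 [231.3, 131.5, 265.4, 165.5] [0.761 0.252 0.02 ] [ 0.692  0.184 -0.004] [0.82  0.318 0.096]
top drawer_unit 0.56 [270.2, 83.0, 355.5, 196.0] [0.782 0.01  0.121] [ 0.594 -0.128  0.001] [0.955 0.147 0.158
[... 776 characters left out ...]
1.382 0.19  0.157]
side sheet_pan 0.97 [329.0, 99.7, 399.0, 175.9] [ 0.487 -0.345  0.042] [ 0.361 -0.653 -0.005] [ 0.623 -0.174  0.105]
side tub 0.83 [282.4, 258.7, 386.3, 354.1] [0.492 0.345 0.005] [ 0.355  0.206 -0.006] [0.641 0.456 0.074]
side deli_cup 0.79 [236.5, 230.6, 275.6, 276.9] [0.754 0.218 0.047] [ 0.692  0.143 -0.002] [0.803 0.294 0.095]
side palette_knife 0.59 [257.9, 372.2, 333.7, 400.0] [0.599 0.582 0.002] [ 0.467  0.551 -0.003] [0.646 0.612 0.021]
side tart_ring 0.45 [363.4, 95.6, 385.9, 112.3] [ 0.479 -0.646  0.015] [ 0.435 -0.676 -0.002] [ 0.531 -0.566  0.03 ]
side shaker 0.57 [285.1, 132.8, 302.6, 157.4] [ 0.735 -0.209  0.081] [ 0.708 -0.363 -0.004] [ 0.792 -0.194  0.106]
```

```bash
python3 - <<'E'
from h import *
a=cv2.imread('pics/top0.png');cv2.imwrite('pics/t1.png',cv2.resize(a[60:300,150:530],(798,504),interpolation=cv2.INTER_CUBIC))
p,d=grab('top');W=cloud('top',d)
# unit: fit handle and unit edges
m=(W[...,2]>.105)&(W[...,2]<.126)&(W[...,0]>.55)&(abs(W[...,1])<.2)
P=W[m][:,:2];r=cv2.minAreaRect(P.astype(np.float32));print('unit top rect',r,cv2.boxPoints(r))
m=(W[...,2]>.075)&(W[...,2]<.098)&(W[...,0]>.55)&(W[...,0]<.68)&(abs(W[...,1])<.16)
P=W[m];print('handle',len(P),P.mean(0),cv2.minAreaRect(P[:,:2].astype(np.float32)))
# pan rim / floor
m=(W[...,0]>.34)&(W[...,0]<.64)&(W[...,1]<-.15)&(W[...,1]>-.57)&(W[...,2]>.008)
P=W[m];r=cv2.minAreaRect(P[:,:2].astype(np.float32));print('pan',r);
Q=P[(abs(P[:,:2]-r[0])<.08).all(1)];A=np.c_[Q[:,:2]-r[0],np.ones(len(Q))];print('plane',np.linalg.lstsq(A,Q[:,2],rcond=None)[0])
m=(W[...,0]>.3)&(W[...,0]<.7)&(W[...,1]>.2)&(W[...,1]<.52)&(W[...,2]>.055)&(W[...,2]<.08)
r=cv2.minAreaRect(W[m][:,:2].astype(np.float32));print('tub',r,cv2.boxPoints(r))
E
```

```text
unit top rect ((0.7742471694946289, -0.024500831961631775), (0.3388505280017853, 0.35613304376602173), 87.78047943115234) [[ 0.58975273 -0.18690279]
 [ 0.94561857 -0.20069519]
 [ 0.9587416   0.13790113]
 [ 0.60287577  0.15169352]]
handle 258 [0.61516658 0.01645118 0.09049551] ((0.6295701861381531, 0.01715773344039917), (0.2639179825782776, 0.06901668012142181), 87.1458511352539)
pan ((0.5037853121757507, -0.3609480857849121), (0.277785062789917, 0.4168337285518646), 1.302588701248169)
plane [0.30538989 0.00997514 0.04416953]
tub ((0.5334638357162476, 0.3376552164554596), (0.23231986165046692, 0.33754536509513855), 88.233642578125) [[0.36119086 0.22675271]
 [0.6985758  0.21634825]
 [0.7057368  0.44855773]
 [0.36835188 0.4589622 ]]
```

View pics/t1.png

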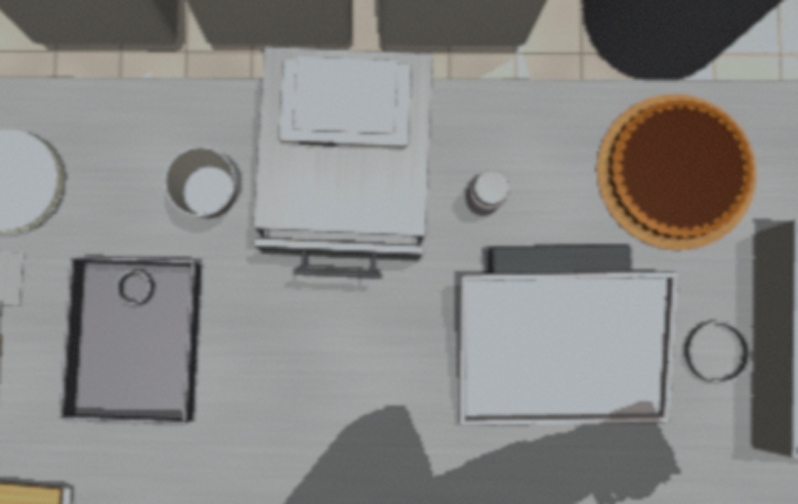

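View pics/side0.png

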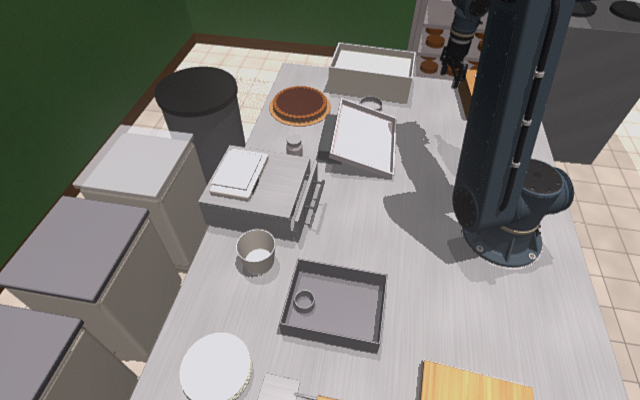

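```bash
cat >> h.py <<'E'
def px2w(n,uv,z):
    c=bot.get_calibration(n);K=np.array(c['K']);T=np.linalg.inv(np.array(c['extrinsics']))
    o=T[:3,3];uv=np.atleast_2d(uv).astype(float)
    r=np.c_[(uv-K[:2,2])/K[[0,1],[0,1]],np.ones(len(uv))]@T[:3,:3].T
    return o+r*((z-o[2])/r[:,2])[:,None]
def go(p,yaw=None,tilt=0):
    """p: TCP target; yaw: world angle of tool x (deg); prints dp (50mm) & turn (5deg) from here"""
    s=bot.get_state();R0=rot();d=R0.inv().apply(np.array(p)-s['tool_pos'])/.05;out=[d.round(2)]
    if yaw is not None:
        y=np.radians(yaw);x=np.array([np.cos(y),np.sin(y),0]);dn=np.array([0,0,-1.])
        M=np.c_[x,dn,np.cross(x,dn)];Rt=R.from_matrix(M)
        if tilt: Rt=Rt*R.from_euler('x',tilt,degrees=True)
        out.append((np.degrees((R0.inv()*Rt).as_rotvec())/5).round(2))
    return out
E
python3 - <<'E'
from h import *
for n in('top','side'):
    p,d=grab(n);W=cloud(n,d)
    m=(W[...,2]>.07)&(W[...,2]<.1)&(W[...,0]>.57)&(W[...,0]<.632)&(abs(W[...,1])<.12)
    P=W[m];print(n,len(P))
    for a in np.arange(-.1,.12,.02):
        k=abs(P[:,1]-a)<.01
        if k.sum()>2: print(round(a,2),k.sum(),np.median(P[k],0).round(4))
a=cv2.imread('pics/top0.png')[175:205,260:370];b=cv2.imread('pics/side0.png')[150:245,270:340]
cv2.imwrite('pics/c.png',np.vstack([cv2.resize(a,(770,210)),cv2.resize(b[:60],(770,380))]))
E
```

```text
top 188
-0.1 7 [ 0.6308 -0.1002  0.0903]
-0.08 3 [ 0.6319 -0.0837  0.0811]
-0.04 45 [ 0.6068 -0.037   0.0914]
-0.02 20 [ 0.5997 -0.0205  0.0925]
0.0 18 [0.6    0.0009 0.0911]
0.02 19 [0.5998 0.0225 0.0928]
0.04 23 [0.6025 0.0394 0.0925]
0.06 21 [0.6031 0.0619 0.0926]
0.08 29 [0.6063 0.0757 0.0913]
side 158
-0.06 4 [ 0.5976 -0.0511  0.0907]
-0.04 32 [ 0.6089 -0.0386  0.0912]
-0.02 14 [ 0.5985 -0.0168  0.0916]
0.0 16 [6.007e-01 3.000e-04 9.210e-02]
0.02 15 [0.6009 0.0212 0.0927]
0.04 18 [0.602  0.0396 0.0917]
0.06 23 [0.6049 0.065  0.0918]
0.08 29 [0.6081 0.0759 0.0902]
```

View pics/c.png

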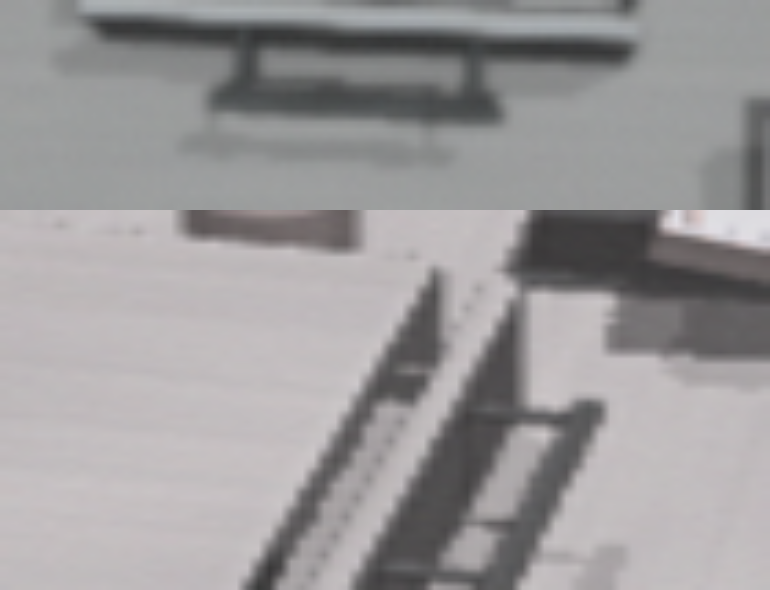

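```bash
python3 - <<'E'
from h import *
print(go([.599,.015,.17],-3))
E
```

```text
[array([-5.92,  1.23, 11.08]), array([ -0.  , -12.62,  -0.  ])]
```

```bash
python3 -m jog '{"dp":[[-0.4,0.1,0.7],[-0.8,0.2,1.4],[-1.2,0.3,2.1],[-1.6,0.3,2.8],[-2,0.4,3.5]],"turn":[[0,-1.2,0],[0,-2.4,0],[0,-3.6,0],[0,-4.8,0],[0,-6,0]],"claw":[28,28,28,28,28]}' 60; python3 - <<'E'
from h import *
print(go([.599,.015,.17],-3),bot.get_state()['q'].round(2))
E
```

```text
time_s: 1.65
tool_pos: [0.3329, -0.3166, 0.2117]
eef_rot: [-0.673, 0.673, -0.218, 0.218]
contact_force: [1.2, -0.8, 0.6]
opening: 0.0279
[array([0.42, 0.83, 8.49]), array([ 0.  , -6.58,  0.01])] [-0.76  0.13 -0.2   1.24  0.    1.44]
```

```bash
python3 -m jog '{"dp":[[0.1,0.2,0.85],[0.2,0.4,1.7],[0.2,0.4,2.5],[0.2,0.4,3.4],[0.2,0.4,4.2]],"turn":[[0,-1.3,0],[0,-2.6,0],[0,-4,0],[0,-5.3,0],[0,-6.6,0]],"claw":[28,28,28,28,28]}' 60; python3 - <<'E'
from h import *
print(go([.599,.015,.17],-3),bot.get_state()['q'].round(2))
E
```

```text
time_s: 2.15
tool_pos: [0.4649, -0.1522, 0.1914]
eef_rot: [0.707, -0.707, 0.017, -0.018]
contact_force: [0.8, -0.6, 0.6]
opening: 0.0277
[array([2.51, 0.43, 3.47]), array([-0.  ,  0.03,  0.  ])] [-0.32  0.19 -0.18  1.2   0.    1.3 ]
```

```bash
python3 -m jog '{"dp":[[0.5,0,0.7],[1,0,1.4],[1.5,0,2.1],[2,0,2.8],[2.51,0.43,3.47]],"turn":[[0,0,0],[0,0,0],[0,0,0],[0,0,0],[0,0,0]],"claw":[28,28,28,28,28]}' && python3 -m jog '{"dp":[[0,0,0],[0,0.5,0],[0,1,0]],"turn":[[0,0,0],[0,0,0],[0,0,0]],"claw":[28,28,28]}'; python3 - <<'E'
from h import *
print(go([.599,.015,.069],-3),bot.get_state()['q'].round(2))
p,d=grab('side');cv2.imwrite('pics/s2.png',cv2.resize(p[110:260,240:400,::-1],(800,750))[:600])
E
```

```text
time_s: 2.65
tool_pos: [0.6012, 0.0142, 0.1721]
eef_rot: [0.707, -0.707, 0.017, -0.021]
contact_force: [1.1, -1.3, 0.1]
opening: 0.0277
time_s: 2.95
tool_pos: [0.599, 0.0126, 0.1196]
eef_rot: [-0.707, 0.707, -0.019, 0.019]
contact_force: [0.1, 0.1, 0.1]
opening: 0.0281
[array([-0.  ,  1.01,  0.05]), array([ 0.  , -0.02,  0.01])] [ 0.02  0.42 -0.04  1.11 -0.    1.65]
```

View pics/s2.png

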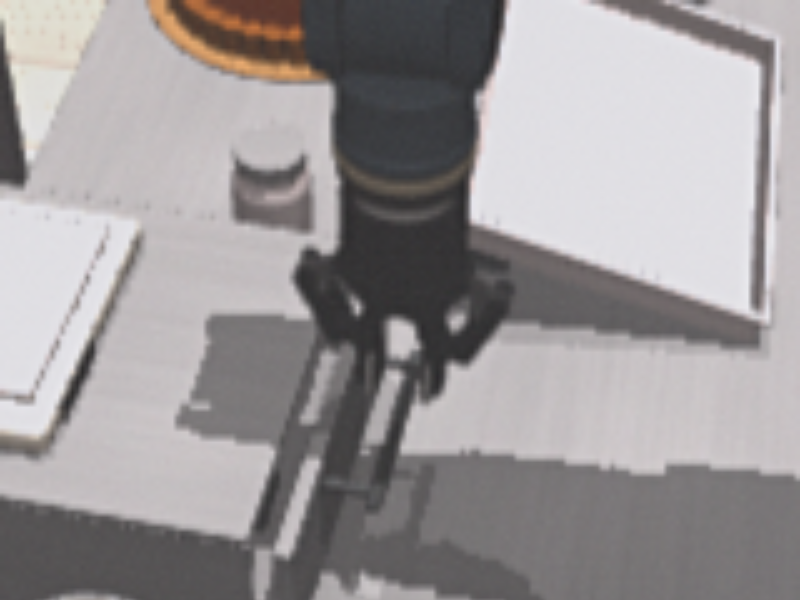

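```bash
python3 -m jog '{"dp":[[0,0.5,0],[0,1,0],[0,1.01,0]],"turn":[[0,0,0],[0,0,0],[0,0,0]],"claw":[28,28,28]}' && python3 -m jog '{"dp":[[0,0,0],[0,0,0],[0,0,0],[0,0,0],[0,0,0]],"turn":[[0,0,0],[0,0,0],[0,0,0],[0,0,0],[0,0,0]],"claw":[4,4,4,4,4]}' 60
```

```text
time_s: 3.3
tool_pos: [0.5966, 0.012, 0.0672]
eef_rot: [-0.707, 0.707, -0.021, 0.018]
contact_force: [-0.6, 0.8, -0.0]
opening: 0.028
time_s: 3.8
tool_pos: [0.5992, 0.0121, 0.0706]
eef_rot: [-0.707, 0.707, -0.019, 0.02]
contact_force: [-1.7, -3.7, 6.5]
opening: 0.0088
```

```bash
python3 -m jog '{"dp":[[-0.2,0,0],[-0.5,0,0],[-0.8,0,0],[-1.1,0,0],[-1.4,0,0]],"turn":[[0,0,0],[0,0,0],[0,0,0],[0,0,0],[0,0,0]],"claw":[4,4,4,4,4]}' && python3 -m jog '{"dp":[[-0.4,0,0],[-0.8,0,0],[-1.2,0,0],[-1.6,0,0],[-2,0,0]],"turn":[[0,0,0],[0,0,0],[0,0,0],[0,0,0],[0,0,0]],"claw":[4,4,4,4,4]}'; python3 -m jog '{"dp":[[-0.1,0,0],[-0.16,0,0],[-0.16,0,0]],"turn":[[0,0,0],[0,0,0],[0,0,0]],"claw":[4,4,4]}'
```

```text
time_s: 4.3
tool_pos: [0.5297, 0.015, 0.0706]
eef_rot: [-0.706, 0.708, -0.018, 0.021]
contact_force: [2.5, -9.2, 4.2]
opening: 0.0091
time_s: 4.8
tool_pos: [0.4296, 0.0192, 0.0705]
eef_rot: [-0.705, 0.709, -0.018, 0.021]
contact_force: [0.8, -18.1, 8.9]
opening: 0.009
time_s: 5.1
tool_pos: [0.4211, 0.0195, 0.0705]
eef_rot: [-0.705, 0.709, -0.019, 0.021]
contact_force: [-2.7, -17.5, 9.0]
opening: 0.009
```

```bash
Z='[0,0,0],[0,0,0],[0,0,0],[0,0,0],[0,0,0]'; python3 -m jog '{"dp":[[0,0,0],[0,0,0],[0,-0.6,0],[0,-1.4,0],[0,-2.2,0]],"turn":[[0,0,0],[0,0,0],[0,0,0],[0,0,0],[0,0,0]],"claw":[30,30,30,30,30]}' && python3 -m jog '{"dp":[[0,-0.8,0],[0,-1.6,0],[-0.5,-2,-0.5],[-0.8,-2.4,-1],[-1,-2.4,-1.8]],"turn":[[0,0,0],[0,0,0],[0,0,0],[0,0,0],[0,0,0]],"claw":[40,40,40,40,40]}'; python3 - <<'E'
from h import *
for n in('top','side'):
    p,d=grab(n,n+'3.png');W=cloud(n,d);np.save('W_'+n,W)
    for t in('drawer_handle','press_a','drawer_floor'):
        for o in bot.outline_of(n,t)[:5]:
            m=W[o['mask']];print(n,t,round(o['confidence'],2),o['box'],np.nanmedian(m,0).round(3),np.nanmin(m,0).round(3),np.nanmax(m,0).round(3))
a=cv2.imread('pics/top3.png')[120:270,240:390];b=cv2.imread('pics/side3.png')[130:260,230:400]
cv2.imwrite('pics/v3.png',np.hstack([cv2.resize(a,(400,400),interpolation=2),cv2.resize(b,(400,400),interpolation=2)]))
E
```

```text
time_s: 5.6
tool_pos: [0.4205, 0.0225, 0.1806]
eef_rot: [0.707, -0.707, 0.019, -0.019]
contact_force: [0.6, -0.2, -0.1]
opening: 0.0297
time_s: 6.1
tool_pos: [0.3664, -0.0647, 0.302]
eef_rot: [0.707, -0.707, 0.017, -0.02]
contact_force: [1.4, -0.5, -0.3]
opening: 0.04
top drawer_handle 0.88 [267.4, 170.6, 347.2, 251.4] [0.563 0.036 0.019] [ 0.412 -0.106 -0.006] [0.681 0.155 0.118]
top drawer_handle 0.26 [142.2, 181.1, 159.2, 259.8] [0.57  0.59  0.007] [ 0.367  0.554 -0.006] [0.642 0.622 0.027]
top press_a 0.84 [328.9, 188.6, 342.3, 223.1] [ 0.556 -0.064  0.029] [ 0.507 -0.09   0.014] [ 0.608 -0.041  0.08 ]
top press_a 0.83 [310.6, 186.8, 328.8, 220.0] [ 0.56  -0.009  0.03 ] [ 0.513 -0.035  0.011] [0.611 0.018 0.08 ]
top press_a 0.61 [296.7, 192.9, 306.6, 221.8] [0.544 0.048 0.03 ] [0.495 0.027 0.018] [0.593 0.073 0.083]
top drawer_floor 0.84 [267.0, 169.1, 346.2, 249.7] [0.566 0.036 0.019] [ 0.409 -0.106 -0.006] [0.681 0.158 0.122]
side drawer_handle 0.58 [291.1, 168.9, 376.5, 250.4] [0.565 0.06  0.019] [ 0.417 -0.148 -0.003] [0.682 0.158 0.114]
side drawer_handle 0.42 [328.9, 98.5, 395.6, 176.7] [ 0.491 -0.339  0.043] [ 0.363 -0.568 -0.   ] [ 0.62  -0.055  0.349]
side press_a 0.94 [319.2, 192.5, 346.0, 207.6] [ 0.563 -0.007  0.047] [ 0.513 -0.047  0.016] [0.611 0.014 0.079]
side press_a 0.88 [321.8, 179.2, 349.8, 202.0] [ 0.556 -0.065  0.047] [ 0.51  -0.103  0.016] [ 0.611 -0.014  0.078]
side press_a 0.88 [316.4, 208.0, 351.1, 225.5] [0.544 0.053 0.028] [ 0.494 -0.005  0.013] [0.598 0.073 0.077]
side drawer_floor 0.84 [290.0, 168.0, 381.7, 253.7] [0.549 0.047 0.019] [ 0.409 -0.214 -0.005] [0.682 0.158 0.114]
```

View pics/v3.png

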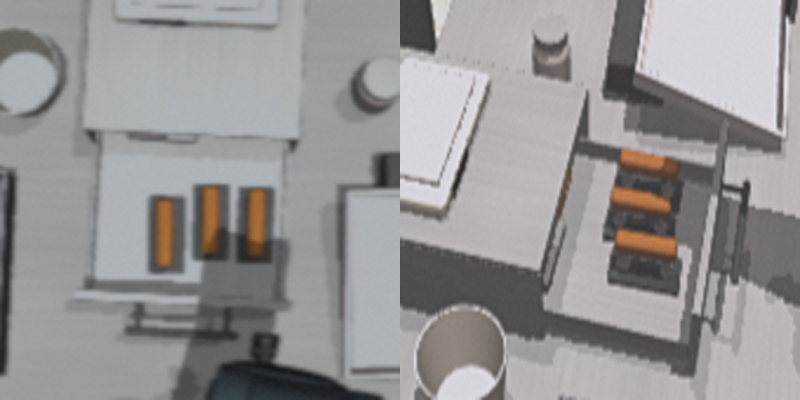

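```bash
cat >> h.py <<'E'
def grips(n='top',save=None,box=((.3,-.6),(.7,.5))):
    p,d=grab(n,save);W=cloud(n,d);hsv=cv2.cvtColor(p,cv2.COLOR_RGB2HSV)
    m=(hsv[...,0]>6)&(hsv[...,0]<18)&(hsv[...,1]>130)&(W[...,0]>box[0][0])&(W[...,0]<box[1][0])&(W[...,1]>box[0][1])&(W[...,1]<box[1][1])&(W[...,2]>.03)
    k,l,st,_=cv2.connectedComponentsWithStats(m.astype(np.uint8));out=[]
    for i in range(1,k):
        if st[i,4]<25: continue
        v,u=np.where(l==i);z=np.nanmedian(W[l==i][:,2]);c=px2w(n,np.c_[u,v],z)
        r=cv2.minAreaRect(c[:,:2].astype(np.float32));e=np.linalg.eigh(np.cov(c[:,:2].T))[1][:,1]
        out.append((np.r_[c.mean(0)[:2],z].round(4),round(float(np.degrees(np.arctan(e[1]/e[0]))),1),np.round(r[1],3),int(st[i,4])))
    return out
E
python3 - <<'E'
from h import *
for n in('top','side'):
    print(n);[print(o) for o in grips(n)]
    p,d=grab(n);W=cloud(n,d)
    o=bot.outline_of(n,'sheet_pan')[0];P=W[cv2.erode(o['mask'].astype(np.uint8),np.ones((3,3)))>0];P=P[~np.isnan(P).any(1)]
    c=np.array([.49,-.35]);Q=P[(abs(P[:,:2]-c)<[.07,.11]).all(1)];a=np.linalg.lstsq(np.c_[Q[:,:2]-c,np.ones(len(Q))],Q[:,2],rcond=None)[0];print('plane',a.round(4),np.degrees(np.arctan(np.hypot(*a[:2]))))
    # contour rect of mask at edges: pixel projection
    cs=max(cv2.findContours(o['mask'].astype(np.uint8),0,2)[0],key=cv2.contourArea);r=cv2.boxPoints(cv2.minAreaRect(cs));print('pan img corners',r.round(1).tolist())
    f=np.abs(P[:,2]-np.c_[P[:,:2]-c,np.ones(len(P))]@a)<.005;print('floor pts',np.percentile(P[f],[1,50,99],axis=0).round(3).tolist())
    m=(W[...,0]>.45)&(W[...,0]<.6)&(W[...,1]>-.1)&(W[...,1]<.17)&(abs(W[...,2]-.019)<.007);print('drawer floor',np.percentile(W[m],[.5,50,99.5],axis=0).round(3).tolist())
    o=bot.outline_of(n,'tub')[0];P=W[o['mask']];f=P[abs(P[:,2]-.004)<.006];print('tub floor',np.percentile(f,[1,50,99],axis=0).round(3).tolist());f=P[abs(P[:,2]-.068)<.008];print('tub rim',np.percentile(f,[1,50,99],axis=0).round(3).tolist())
a=cv2.imread('pics/top0.png')[175:280,360:485]
cv2.imwrite('pics/v4.png',cv2.resize(a,(750,630),interpolation=2)[:600])
E
```

```text
top
(array([ 0.5619, -0.0091,  0.0736]), 0.2, array([0.08 , 0.017]), 143)
(array([ 0.5589, -0.0659,  0.0736]), -0.6, array([0.08 , 0.017]), 142)
(array([0.5451, 0.0477, 0.0735]), 0.3, array([0.08 , 0.017]), 144)
plane [0.3036 0.0094 0.0401] 16.89659708578463
pan img corners [[367.1000061035156, 190.5], [471.8999938964844, 187.8000030517578], [473.79998779296875, 260.20001220703125], [369.1000061035156, 262.8999938964844]]
floor pts [[0.378, -0.506, 0.005], [0.49, -0.348, 0.04], [0.594, -0.192, 0.073]]
drawer floor [[0.465, -0.097, 0.012], [0.513, 0.038, 0.019], [0.6, 0.143, 0.026]]
tub floor [[0.372, 0.27, -0.001], [0.49, 0.36, 0.005], [0.621, 0.451, 0.01]]
tub rim [[0.364, 0.251, 0.06], [0.466, 0.373, 0.069], [0.624, 0.456, 0.075]]
side
(array([ 0.6823, -0.5547,  0.0323]), -83.5, array([0.013, 0.087]), 26)
(array([ 0.5692, -0.0667,  0.0726]), -0.9, array([0.019, 0.062]), 74)
(array([ 0.5632, -0.0083,  0.0729]), -2.7, array([0.021, 0.078]), 110)
(array([0.5451, 0.0486, 0.0732]), -0.3, array([0.021, 0.08 ]), 126)
plane [0.305  0.0092 0.0402] 16.971307247682663
pan img corners [[320.6000061035156, 156.6999969482422], [339.8999938964844, 96.0], [410.70001220703125, 118.5], [391.29998779296875, 179.1999969482422]]
floor pts [[0.38, -0.512, 0.005], [0.49, -0.348, 0.04], [0.595, -0.186, 0.073]]
drawer floor [[0.458, -0.099, 0.013], [0.513, 0.068, 0.018], [0.599, 0.153, 0.026]]
tub floor [[0.372, 0.253, -0.001], [0.487, 0.344, 0.004], [0.621, 0.451, 0.009]]
tub rim [[0.367, 0.25, 0.06], [0.503, 0.387, 0.068], [0.627, 0.454, 0.073]]
```

View pics/v4.png

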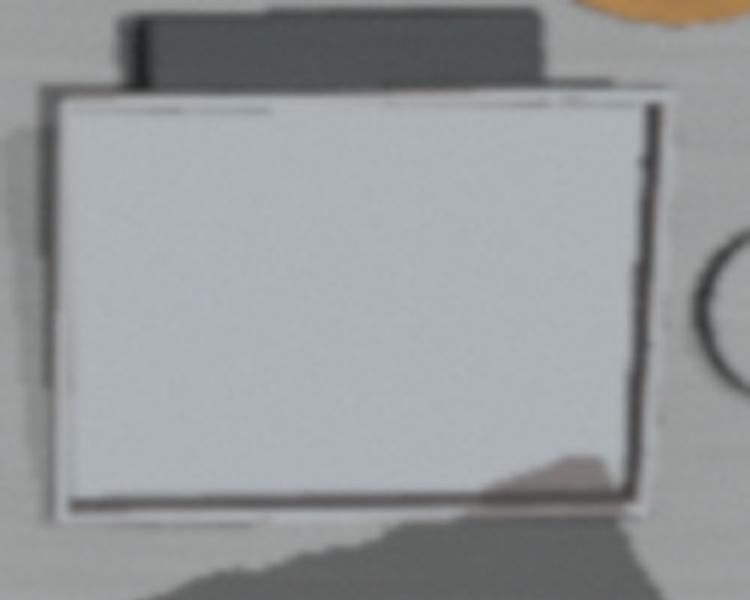

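```bash
python3 -m jog '{"dp":[[0,0,0],[0,0,0],[0,0,0],[0,0,0],[0,0,0]],"turn":[[0,-1.3,0],[0,-2.6,0],[0,-3.9,0],[0,-5.2,0],[0,-6.5,0]],"claw":[42,42,42,42,42]}' >/dev/null&& python3 -m jog '{"dp":[[0,0,0],[0,0,0],[0,0,0],[0,0,0],[0,0,0]],"turn":[[0,-1.3,0],[0,-2.6,0],[0,-3.9,0],[0,-5.2,0],[0,-6.5,0]],"claw":[42,42,42,42,42]}'>/dev/null && python3 -m jog '{"dp":[[0,0,0],[0,0,0],[0,0,0],[0,0,0],[0,0,0]],"turn":[[0,-1.3,0],[0,-2.6,0],[0,-3.9,0],[0,-5.2,0],[0,-5.6,0]],"claw":[42,42,42,42,42]}'; python3 - <<'E'
from h import *
print(bot.get_state()['q'].round(2));g=grips()
for o in g:print(o)
print(go([.559,-.066,.16],90),go([.559,-.066,.045],90))
E
```

```text
time_s: 8.4
tool_pos: [0.3661, -0.065, 0.2993]
eef_rot: [-0.5, 0.499, 0.501, -0.5]
contact_force: [0.8, 0.3, -0.2]
opening: 0.0421
[-0.18 -0.04 -0.16  1.45  0.   -0.18]
(array([ 0.5621, -0.0089,  0.0733]), 0.1, array([0.08 , 0.017]), 144)
(array([ 0.5587, -0.0658,  0.0734]), -0.7, array([0.08 , 0.017]), 144)
(array([0.545 , 0.0477, 0.074 ]), 0.3, array([0.08 , 0.017]), 144)
[array([-0.03,  2.79, -3.86]), array([-0.  ,  0.02,  0.  ])] [array([-0.03,  5.09, -3.86]), array([-0.  ,  0.02,  0.  ])]
```

```bash
python3 -m jog '{"dp":[[0,0.2,-0.8],[0,0.6,-1.6],[0,1.1,-2.4],[0,1.7,-3.2],[-0.02,2.4,-3.86]],"turn":[[0,0,0],[0,0,0],[0,0,0],[0,0,0],[0,0,0]],"claw":[36,36,36,36,36]}'>/dev/null && python3 -m jog '{"dp":[[0,0.3,0],[0,1,0],[0,1.7,0],[0,2.2,0],[0,2.2,0]],"turn":[[0,0,0],[0,0,0],[0,0,0],[0,0,0],[0,0,0]],"claw":[36,36,36,36,36]}';  python3 - <<'E'
from h import *
print(go([.559,-.066,.045],90))
p,d=grab('side');cv2.imwrite('pics/s5.png',cv2.resize(p[130:250,270:400,::-1],(650,600)))
E
```

```text
time_s: 9.45
tool_pos: [0.5567, -0.0661, 0.066]
eef_rot: [0.503, -0.499, -0.498, 0.501]
contact_force: [-0.3, 0.4, 0.5]
opening: 0.036
[array([ 0.  ,  0.42, -0.05]), array([-0.07, -0.03,  0.01])]
```

View pics/s5.png

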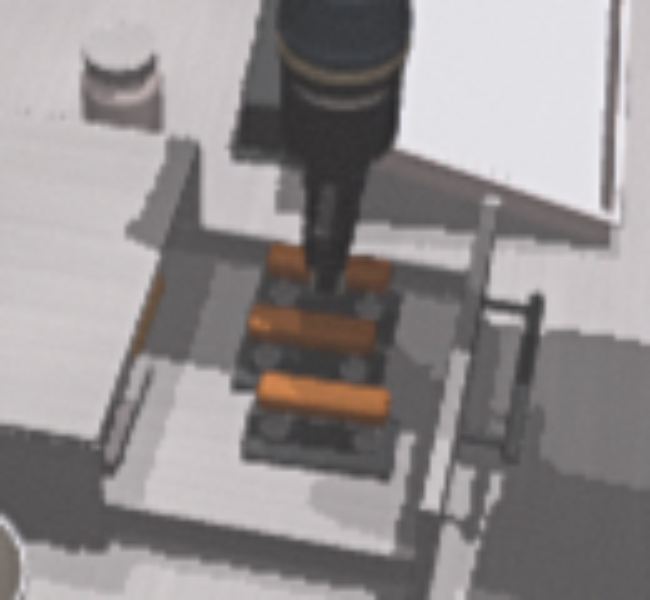

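```bash
cat >> h.py <<'E'
O=np.array([.4925,-.35,.041]);YP=1.75
def pan(x,y,h):
    """TCP for press at pan (x,y) with sole h above floor, upright (tool yaw 90+YP, tilted)"""
    P=R.from_euler('ZY',[YP,-17],degrees=True)
    return O+P.apply([x,y,h+.027]),P
def gopan(x,y,h):
    t,P=pan(x,y,h);s=bot.get_state();R0=rot()
    M=np.c_[P.apply([0,1,0]),P.apply([0,0,-1]),P.apply([-1,0,0])];Rt=R.from_matrix(M)
    return t.round(4),(R0.inv().apply(t-s['tool_pos'])/.05).round(2),(np.degrees((R0.inv()*Rt).as_rotvec())/5).round(2)
E
python3 -m jog '{"dp":[[0,0.2,-0.02],[0,0.42,-0.05],[0,0.42,-0.05]],"turn":[[0,0,0],[0,0,0],[0,0,0]],"claw":[36,36,36]}' >/dev/null; python3 -m jog '{"dp":[[0,0,0],[0,0,0],[0,0,0],[0,0,0],[0,0,0]],"turn":[[0,0,0],[0,0,0],[0,0,0],[0,0,0],[0,0,0]],"claw":[10,10,10,10,10]}' 60; python3 -m jog '{"dp":[[0,-0.3,0],[0,-0.9,0],[0,-1.6,0],[0,-2.3,0],[0,-3,0]],"turn":[[0,0,0],[0,0,0],[0,0,0],[0,0,0],[0,0,0]],"claw":[10,10,10,10,10]}'; python3 - <<'E'
from h import *
print(gopan(.045,-.085,.08),gopan(.045,-.085,.003))
E
```

```text
time_s: 10.3
tool_pos: [0.5619, -0.0665, 0.0488]
eef_rot: [-0.5, 0.501, 0.5, -0.499]
contact_force: [-0.8, 0.5, 4.0]
opening: 0.0207
time_s: 10.8
tool_pos: [0.5611, -0.0664, 0.1993]
eef_rot: [0.501, -0.5, -0.499, 0.5]
contact_force: [1.1, 0.2, -2.9]
opening: 0.0211
(array([ 0.5068, -0.4346,  0.1565]), array([-7.37,  0.86,  1.07]), array([-3.41, -0.37, -0.05])) (array([ 0.5293, -0.4339,  0.0828]), array([-7.35,  2.33,  0.62]), array([-3.41, -0.37, -0.05]))
```

```bash
python3 -m jog '{"dp":[[-0.6,0,0],[-1.4,0,0.1],[-2.2,0,0.2],[-3,0,0.3],[-3.7,0,0.4]],"turn":[[0,0,0],[0,0,0],[0,0,0],[0,0,0],[0,0,0]],"claw":[10,10,10,10,10]}' >/dev/null; python3 -m jog '{"dp":[[-0.8,0,0.1],[-1.6,0,0.2],[-2.4,0,0.4],[-3.1,0,0.5],[-3.6,0,0.6]],"turn":[[0,0,0],[0,0,0],[0,0,0],[0,0,0],[0,0,0]],"claw":[10,10,10,10,10]}'; python3 -m jog '{"dp":[[0,0,0],[0,0.1,0],[0,0.2,0],[0,0.3,0],[0,0.3,0]],"turn":[[-0.8,-0.1,0],[-1.6,-0.2,0],[-2.4,-0.3,0],[-3.2,-0.4,0],[-3.4,-0.4,0]],"claw":[10,10,10,10,10]}'; python3 - <<'E'
from h import *
print(bot.get_state()['q'].round(2))
print(gopan(.045,-.085,.03),gopan(.045,-.085,.003))
E
```

```text
time_s: 11.8
tool_pos: [0.5098, -0.4335, 0.1974]
eef_rot: [0.501, -0.501, -0.499, 0.499]
contact_force: [0.1, 0.5, -2.7]
opening: 0.0212
time_s: 12.3
tool_pos: [0.5089, -0.4306, 0.1819]
eef_rot: [-0.413, 0.56, 0.576, -0.428]
contact_force: [-0.3, 0.2, -2.9]
opening: 0.021
[-0.8   0.35 -0.02  0.99  0.22 -0.81]
(array([ 0.5215, -0.4342,  0.1087]), array([-0.07,  1.47,  0.19]), array([-0.01,  0.02, -0.03])) (array([ 0.5293, -0.4339,  0.0828]), array([-0.07,  2.01,  0.19]), array([-0.01,  0.02, -0.03]))
```

```bash
python3 -m jog '{"dp":[[0,0.5,0.1],[-0.07,1,0.19],[-0.07,1.5,0.19],[-0.07,1.8,0.19],[-0.07,1.9,0.19]],"turn":[[0,0,0],[0,0,0],[0,0,0],[0,0,0],[0,0,0]],"claw":[10,10,10,10,10]}'; python3 -m jog '{"dp":[[0,0.05,0],[0,0.1,0],[0,0.1,0]],"turn":[[0,0,0],[0,0,0],[0,0,0]],"claw":[10,10,10]}' ; python3 - <<'E'
from h import *
print(gopan(.045,-.085,.003))
p,d=grab('side');cv2.imwrite('pics/s6.png',cv2.resize(p[70:190,300:430,::-1],(650,600)))
E
```

```text
time_s: 12.8
tool_pos: [0.5293, -0.4338, 0.0873]
eef_rot: [-0.414, 0.559, 0.576, -0.429]
contact_force: [0.9, -0.1, -2.9]
opening: 0.0209
time_s: 13.1
tool_pos: [0.5314, -0.4349, 0.0855]
eef_rot: [-0.412, 0.56, 0.576, -0.429]
contact_force: [0.5, 0.1, -3.0]
opening: 0.0208
(array([ 0.5293, -0.4339,  0.0828]), array([0.02, 0.04, 0.05]), array([ 0.  ,  0.04, -0.06]))
```

View pics/s6.png

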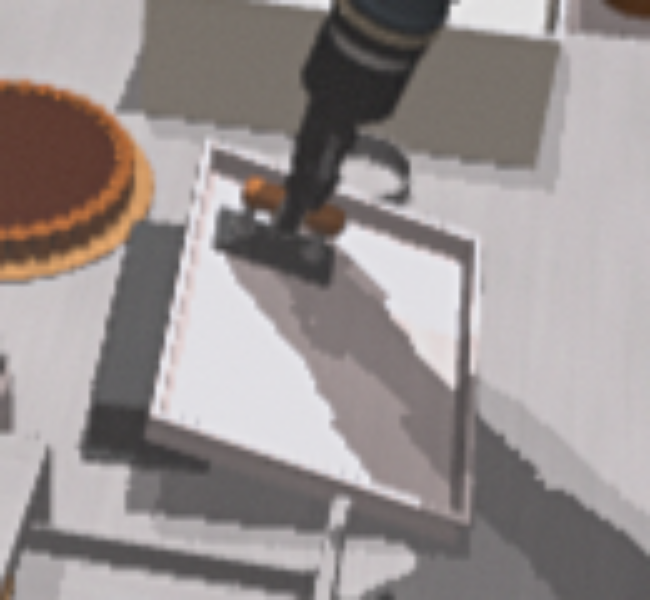

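```bash
for i in 1; do python3 -m jog '{"dp":[[0,0.05,0],[0,0.05,0]],"turn":[[0,0,0],[0,0,0]],"claw":[10,10]}'|grep force; python3 -m jog '{"dp":[[0,0.05,0],[0,0.05,0]],"turn":[[0,0,0],[0,0,0]],"claw":[10,10]}'|grep -E 'force|pos';done
```

```text
contact_force: [-4.0, 0.3, 8.3]
tool_pos: [0.5338, -0.4369, 0.0852]
contact_force: [-10.7, 2.0, 25.6]
```

```bash
python3 -m jog '{"dp":[[0,-0.06,0],[0,-0.06,0],[0,-0.06,0]],"turn":[[0,0,0],[0,0,0],[0,0,0]],"claw":[10,36,36]}';python3 -m jog '{"dp":[[0,0,0],[0,-0.4,0],[0,-1,0],[0,-1.8,0],[0,-2.6,0]],"turn":[[0,0,0],[0,0,0],[0,0,0],[0,0,0],[0,0,0]],"claw":[36,36,36,36,36]}'; python3 - <<'E'
from h import *
g=grips()
for o in g:print(o)
print(bot.get_state()['q'].round(2),go([.562,-.009,.2],90))
E
```

```text
time_s: 13.85
tool_pos: [0.5319, -0.4348, 0.0834]
eef_rot: [-0.412, 0.56, 0.576, -0.429]
contact_force: [-0.2, -0.1, -0.6]
opening: 0.0359
time_s: 14.35
tool_pos: [0.4932, -0.4348, 0.2077]
eef_rot: [-0.413, 0.56, 0.577, -0.429]
contact_force: [-0.3, -1.2, -0.3]
opening: 0.0363
(array([ 0.5619, -0.009 ,  0.0731]), 0.2, array([0.08 , 0.017]), 145)
(array([0.5451, 0.0477, 0.0737]), 0.3, array([0.08 , 0.017]), 144)
(array([ 0.4143, -0.4311,  0.074 ]), -3.2, array([0.02 , 0.072]), 120)
[-0.83  0.32  0.02  1.06  0.22 -0.84] [array([ 8.51,  0.69, -1.5 ]), array([ 3.46,  0.38, -0.07])]
```

```bash
python3 -m jog '{"dp":[[0.7,0,-0.1],[1.5,0,-0.2],[2.3,0.1,-0.3],[3.1,0.2,-0.5],[3.9,0.2,-0.7]],"turn":[[0.7,0.1,0],[1.4,0.2,0],[2.1,0.3,0],[2.8,0.4,0],[3.46,0.38,-0.07]],"claw":[36,36,36,36,36]}';python3 - <<'E'
from h import *
print(go([.562,-.009,.16],90))
E
```

```text
time_s: 14.9
tool_pos: [0.5238, -0.2375, 0.2064]
eef_rot: [0.503, -0.497, -0.499, 0.501]
contact_force: [1.0, 0.1, -0.7]
opening: 0.0358
[array([ 4.57,  0.95, -0.77]), array([-0.09,  0.  ,  0.06])]
```

```bash
python3 -m jog '{"dp":[[0.9,0,-0.1],[1.8,0.1,-0.3],[2.7,0.2,-0.4],[3.6,0.4,-0.6],[4.4,0.7,-0.75]],"turn":[[0,0,0],[0,0,0],[0,0,0],[0,0,0],[0,0,0]],"claw":[36,36,36,36,36]}'>/dev/null;python3 -m jog '{"dp":[[0.17,0.2,0],[0.17,0.25,0],[0.17,0.25,0]],"turn":[[0,0,0],[0,0,0],[0,0,0]],"claw":[36,36,36]}';python3 - <<'E'
from h import *
print(go([.562,-.009,.043],90)); print(grips()[:2])
E
```

```text
time_s: 15.7
tool_pos: [0.5606, -0.0109, 0.1601]
eef_rot: [0.503, -0.497, -0.5, 0.5]
contact_force: [-0.4, 0.4, -0.4]
opening: 0.0362
[array([ 0.03,  2.34, -0.04]), array([-0.07,  0.01,  0.06])]
[(array([ 0.6816, -0.5698,  0.0315]), -75.9, array([0.014, 0.059]), 31), (array([ 0.4169, -0.4314,  0.0748]), -4.4, array([0.02 , 0.076]), 131)]
```

```bash
python3 -m jog '{"dp":[[0.03,0.5,0],[0.03,1.2,-0.04],[0.03,1.9,-0.04],[0.03,2.3,-0.04],[0.03,2.34,-0.04]],"turn":[[0,0,0],[0,0,0],[0,0,0],[0,0,0],[0,0,0]],"claw":[36,36,36,36,36]}' >/dev/null; python3 -m jog '{"dp":[[0,0,0],[0,0,0],[0,0,0],[0,0,0],[0,0,0]],"turn":[[0,0,0],[0,0,0],[0,0,0],[0,0,0],[0,0,0]],"claw":[10,10,10,10,10]}' 60; python3 -m jog '{"dp":[[0,-0.3,0],[0,-0.9,0],[0,-1.6,0],[0,-2.3,0],[0,-3,0]],"turn":[[0,0,0],[0,0,0],[0,0,0],[0,0,0],[0,0,0]],"claw":[10,10,10,10,10]}'; python3 -m jog '{"dp":[[-0.6,0,0],[-1.4,0,0.1],[-2.2,0,0.2],[-3,0,0.3],[-3.6,0,0.4]],"turn":[[0,0,0],[0,0,0],[0,0,0],[0,0,0],[0,0,0]],"claw":[10,10,10,10,10]}' >/dev/null;python3 - <<'E'
from h import *
print(gopan(.045,0,.08))
E
```

```text
time_s: 16.75
tool_pos: [0.5627, -0.0082, 0.0443]
eef_rot: [0.502, -0.497, -0.501, 0.5]
contact_force: [0.1, -0.6, 1.5]
opening: 0.0211
time_s: 17.25
tool_pos: [0.5628, -0.009, 0.1952]
eef_rot: [0.503, -0.497, -0.5, 0.5]
contact_force: [0.3, 0.5, -2.9]
opening: 0.0213
(array([ 0.5042, -0.3496,  0.1565]), array([-3.17,  0.71,  0.77]), array([-3.46, -0.36,  0.01]))
```

```bash
python3 -m jog '{"dp":[[-0.7,0,0.2],[-1.4,0.1,0.4],[-2.1,0.2,0.6],[-2.7,0.3,0.7],[-3.17,0.4,0.77]],"turn":[[-0.7,-0.1,0],[-1.4,-0.2,0],[-2.1,-0.3,0],[-2.8,-0.36,0],[-3.46,-0.36,0]],"claw":[10,10,10,10,10]}' >/dev/null;python3 -m jog '{"dp":[[0,0,0],[0,0,0]],"turn":[[0,0,0],[0,0,0]],"claw":[10,10]}'; python3 - <<'E'
from h import *
print(gopan(.045,0,.005))
E
```

```text
time_s: 18.45
tool_pos: [0.5039, -0.3476, 0.1719]
eef_rot: [-0.415, 0.559, 0.577, -0.427]
contact_force: [1.0, 0.3, -2.6]
opening: 0.0209
(array([ 0.5262, -0.349 ,  0.0848]), array([-0.04,  1.8 ,  0.08]), array([-0.01, -0.01,  0.02]))
```

```bash
python3 -m jog '{"dp":[[0,0.5,0.05],[-0.04,1,0.08],[-0.04,1.5,0.08],[-0.04,1.75,0.08],[-0.04,1.8,0.08]],"turn":[[0,0,0],[0,0,0],[0,0,0],[0,0,0],[0,0,0]],"claw":[10,10,10,10,10]}' | grep -E 'force|pos'; python3 -m jog '{"dp":[[0,0.05,0],[0,0.05,0]],"turn":[[0,0,0],[0,0,0]],"claw":[10,10]}'|grep force; python3 -m jog '{"dp":[[0,0.05,0],[0,0.05,0]],"turn":[[0,0,0],[0,0,0]],"claw":[10,10]}'|grep -E 'force|pos'
```

```text
tool_pos: [0.5274, -0.3472, 0.0833]
contact_force: [0.2, 0.7, -1.9]
contact_force: [0.5, -0.1, -2.8]
tool_pos: [0.5288, -0.3489, 0.0805]
contact_force: [-0.3, 0.4, -2.8]
```

```bash
python3 -m jog '{"dp":[[0,0.05,0],[0,0.05,0]],"turn":[[0,0,0],[0,0,0]],"claw":[10,10]}'|grep force; python3 -m jog '{"dp":[[0,0.02,0],[0,0.02,0]],"turn":[[0,0,0],[0,0,0]],"claw":[10,10]}'|grep -E 'force|pos'
```

```text
contact_force: [-7.9, -0.2, 14.6]
tool_pos: [0.5295, -0.3495, 0.0795]
contact_force: [-13.5, 2.1, 23.0]
```

```bash
python3 -m jog '{"dp":[[0,-0.05,0],[0,-0.05,0],[0,-0.05,0]],"turn":[[0,0,0],[0,0,0],[0,0,0]],"claw":[10,36,36]}';python3 -m jog '{"dp":[[0,0,0],[0,-0.4,0],[0,-1,0],[0,-1.8,0],[0,-2.6,0]],"turn":[[0,0,0],[0,0,0],[0,0,0],[0,0,0],[0,0,0]],"claw":[36,36,36,36,36]}'; python3 - <<'E'
from h import *
print(go([.545,.048,.2],90))
E
python3 -m jog '{"dp":[[0.7,0,-0.1],[1.5,0,-0.2],[2.3,0.1,-0.3],[3.1,0.2,-0.5],[3.9,0.2,-0.7]],"turn":[[0.7,0.1,0],[1.4,0.2,0],[2.1,0.3,0],[2.8,0.4,0],[3.46,0.38,-0.05]],"claw":[36,36,36,36,36]}';python3 - <<'E'
from h import *
for o in grips():print(o)
print(go([.545,.048,.16],90))
E
```

```text
time_s: 20.05
tool_pos: [0.5292, -0.3489, 0.0793]
eef_rot: [-0.414, 0.559, 0.578, -0.427]
contact_force: [0.2, 0.2, -0.1]
opening: 0.0362
time_s: 20.55
tool_pos: [0.4904, -0.3496, 0.204]
eef_rot: [-0.415, 0.559, 0.578, -0.427]
contact_force: [1.0, 0.2, 0.4]
opening: 0.036
[array([ 7.91,  0.48, -1.26]), array([3.39, 0.36, 0.08])]
time_s: 21.05
tool_pos: [0.5213, -0.1523, 0.204]
eef_rot: [0.505, -0.496, -0.5, 0.499]
contact_force: [0.0, -0.8, -0.5]
opening: 0.0363
(array([0.5451, 0.0477, 0.0735]), 0.3, array([0.08 , 0.017]), 144)
(array([ 0.417 , -0.4315,  0.0744]), -3.7, array([0.02 , 0.076]), 130)
[array([ 3.89,  0.93, -0.46]), array([-0.11,  0.04,  0.15])]
```

```bash
python3 -m jog '{"dp":[[0.8,0,-0.1],[1.6,0.1,-0.2],[2.4,0.2,-0.3],[3.2,0.4,-0.4],[3.89,0.7,-0.45]],"turn":[[0,0,0],[0,0,0],[0,0,0],[0,0,0],[-0.1,0,0.1]],"claw":[36,36,36,36,36]}'>/dev/null;python3 -m jog '{"dp":[[0,0.2,0],[0,0.2,0],[0,0.2,0]],"turn":[[0,0,0],[0,0,0],[0,0,0]],"claw":[36,36,36]}';python3 - <<'E'
from h import *
print(go([.545,.048,.043],90)); print(grips()); print(grips('side'))
E
```

```text
time_s: 21.9
tool_pos: [0.5436, 0.0403, 0.1611]
eef_rot: [-0.5, 0.501, 0.501, -0.499]
contact_force: [-0.1, -0.3, 0.9]
opening: 0.0359
[array([ 0.15,  2.36, -0.02]), array([ 0.03, -0.01,  0.02])]
[(array([ 0.5233, -0.345 ,  0.1079]), -3.6, array([0.019, 0.078]), 148), (array([ 0.4172, -0.4314,  0.075 ]), -4.0, array([0.02 , 0.076]), 132)]
[(array([ 0.4166, -0.4336,  0.0747]), -21.1, array([0.022, 0.082]), 70), (array([ 0.502 , -0.3454,  0.101 ]), -17.9, array([0.019, 0.04 ]), 34), (array([0.5665, 0.0479, 0.0738]), 2.0, array([0.032, 0.012]), 25)]
```

```bash
python3 -m jog '{"dp":[[0.15,0.5,0],[0.15,1.2,-0.02],[0.15,1.9,-0.02],[0.15,2.3,-0.02],[0.15,2.36,-0.02]],"turn":[[0,0,0],[0,0,0],[0,0,0],[0,0,0],[0,0,0]],"claw":[36,36,36,36,36]}' >/dev/null; python3 -m jog '{"dp":[[0,0,0],[0,0,0],[0,0,0],[0,0,0],[0,0,0]],"turn":[[0,0,0],[0,0,0],[0,0,0],[0,0,0],[0,0,0]],"claw":[10,10,10,10,10]}' 60; python3 -m jog '{"dp":[[0,-0.3,0],[0,-0.9,0],[0,-1.6,0],[0,-2.3,0],[0,-3,0]],"turn":[[0,0,0],[0,0,0],[0,0,0],[0,0,0],[0,0,0]],"claw":[10,10,10,10,10]}'; python3 -m jog '{"dp":[[-0.6,0,0],[-1.4,0,0.1],[-2.2,0,0.2],[-3,0,0.3],[-3.6,0,0.3]],"turn":[[0,0,0],[0,0,0],[0,0,0],[0,0,0],[0,0,0]],"claw":[10,10,10,10,10]}' >/dev/null;python3 - <<'E'
from h import *
print(gopan(.045,0.085,.08))
E
```

```text
time_s: 23.0
tool_pos: [0.5454, 0.0486, 0.0437]
eef_rot: [-0.499, 0.501, 0.501, -0.498]
contact_force: [-0.4, -0.3, 0.1]
opening: 0.0213
time_s: 23.5
tool_pos: [0.5442, 0.0484, 0.1947]
eef_rot: [-0.5, 0.501, 0.501, -0.499]
contact_force: [1.0, 0.2, -3.2]
opening: 0.0212
(array([ 0.5016, -0.2647,  0.1565]), array([-2.62,  0.73,  0.54]), array([-3.36, -0.36, -0.04]))
```

```bash
python3 -m jog '{"dp":[[-0.6,0,0.1],[-1.2,0.1,0.2],[-1.8,0.2,0.3],[-2.3,0.3,0.4],[-2.62,0.4,0.54]],"turn":[[-0.7,-0.1,0],[-1.4,-0.2,0],[-2.1,-0.3,0],[-2.8,-0.36,0],[-3.36,-0.36,0]],"claw":[10,10,10,10,10]}' >/dev/null;python3 -m jog '{"dp":[[0,0,0],[0,0,0]],"turn":[[0,0,0],[0,0,0]],"claw":[10,10]}'; python3 - <<'E'
from h import *
print(gopan(.045,0.085,.005))
print(grips())
E
```

```text
time_s: 24.7
tool_pos: [0.5018, -0.2626, 0.1725]
eef_rot: [-0.414, 0.56, 0.576, -0.428]
contact_force: [0.3, -0.5, -3.8]
opening: 0.0211
(array([ 0.5236, -0.264 ,  0.0848]), array([-0.04,  1.81,  0.1 ]), array([-0.01, -0.01, -0.03]))
[(array([ 0.6842, -0.5844,  0.0316]), -65.7, array([0.014, 0.039]), 25), (array([ 0.5291, -0.3447,  0.1106]), -3.6, array([0.019, 0.065]), 122), (array([ 0.5168, -0.2593,  0.2078]), 1.5, array([0.039, 0.021]), 85), (array([ 0.4427, -0.4311,  0.0835]), 6.0, array([0.016, 0.026]), 42)]
```

```bash
python3 -m jog '{"dp":[[0,0.5,0.05],[-0.04,1,0.1],[-0.04,1.5,0.1],[-0.04,1.8,0.1],[-0.04,1.88,0.1]],"turn":[[0,0,0],[0,0,0],[0,0,0],[0,0,0],[0,0,0]],"claw":[10,10,10,10,10]}' | grep -E 'force|pos'; python3 -m jog '{"dp":[[0,0.04,0],[0,0.04,0]],"turn":[[0,0,0],[0,0,0]],"claw":[10,10]}'|grep force; python3 -m jog '{"dp":[[0,0.03,0],[0,0.03,0]],"turn":[[0,0,0],[0,0,0]],"claw":[10,10]}'|grep -E 'force|pos'
```

```text
tool_pos: [0.5256, -0.2627, 0.0794]
contact_force: [-0.9, 0.5, -3.1]
contact_force: [0.0, -0.2, -4.4]
tool_pos: [0.527, -0.2646, 0.0792]
contact_force: [0.1, 0.2, 1.8]
```

```bash
python3 -m jog '{"dp":[[0,0,0],[0,0,0],[0,0,0]],"turn":[[0,0,0],[0,0,0],[0,0,0]],"claw":[10,36,36]}';python3 -m jog '{"dp":[[0,0,0],[0,-0.4,0],[0,-1,0],[0,-1.8,0],[0,-2.6,0]],"turn":[[0,0,0],[0,0,0],[0,0,0],[0,0,0],[0,0,0]],"claw":[36,36,36,36,36]}'; python3 -m jog '{"dp":[[0.7,0,-0.1],[1.5,0,0],[2.3,0,0.1],[3.1,0,0.1],[3.9,0,0.1]],"turn":[[0.7,0.1,0],[1.4,0.2,0],[2.1,0.3,0],[2.8,0.4,0],[3.42,0.36,0]],"claw":[36,36,36,36,36]}';python3 - <<'E'
from h import *
for o in grips(save='top7.png'):print(o)
p,d=grab('side','side7.png');print(grips('side'))
a=cv2.imread('pics/top7.png')[175:280,360:485];b=p[70:190,290:420,::-1]
cv2.imwrite('pics/v7.png',np.hstack([cv2.resize(a,(400,400),interpolation=2),cv2.resize(b,(400,400),interpolation=2)]))
E
```

```text
time_s: 25.95
tool_pos: [0.5264, -0.2643, 0.0782]
eef_rot: [-0.413, 0.561, 0.576, -0.428]
contact_force: [0.7, -0.8, 0.3]
opening: 0.0361
time_s: 26.45
tool_pos: [0.4875, -0.2646, 0.203]
eef_rot: [-0.414, 0.56, 0.576, -0.428]
contact_force: [0.2, -0.9, -0.6]
opening: 0.0359
time_s: 26.95
tool_pos: [0.4774, -0.0688, 0.2004]
eef_rot: [0.501, -0.499, -0.499, 0.5]
contact_force: [0.8, 0.1, 0.5]
opening: 0.0359
(array([ 0.5234, -0.3452,  0.1075]), -3.5, array([0.019, 0.078]), 147)
(array([ 0.4171, -0.4314,  0.0746]), -4.1, array([0.02 , 0.076]), 131)
(array([ 0.4135, -0.2658,  0.0748]), -2.8, array([0.02 , 0.076]), 150)
[(array([ 0.6855, -0.5451,  0.0314]), 87.0, array([0.111, 0.025]), 32), (array([ 0.406 , -0.4323,  0.0724]), -22.3, array([0.023, 0.06 ]), 52), (array([ 0.5453, -0.3427,  0.1157]), -37.2, array([0.023, 0.029]), 25), (array([ 0.41  , -0.2675,  0.073 ]), -18.4, array([0.02 , 0.079]), 75)]
```

View pics/v7.png

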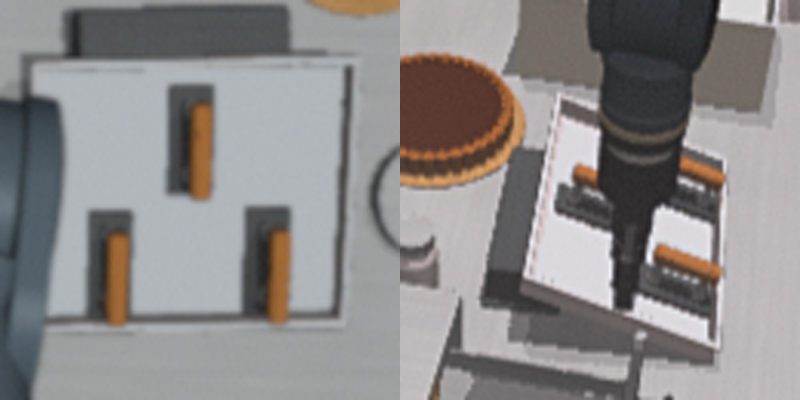

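```bash
python3 - <<'E'
from h import *
print(gopan(-.065,.085,.09));
for x,y in((-.065,.085),(-.065,-.085),(.045,0)):
    t,P=pan(x,y,.029);print('grip top expected',t.round(4))
E
```

```text
(array([ 0.3936, -0.268 ,  0.1339]), array([-4.  ,  1.31,  1.7 ]), array([-3.43, -0.31, -0.03]))
grip top expected [ 0.4114 -0.2674  0.0755]
grip top expected [ 0.4166 -0.4374  0.0755]
grip top expected [ 0.5191 -0.3492  0.1077]
```

```bash
python3 -m jog '{"dp":[[-0.8,0,0.3],[-1.6,0,0.7],[-2.4,0.2,1],[-3.2,0.4,1.4],[-4,0.7,1.7]],"turn":[[-0.7,-0.1,0],[-1.4,-0.2,0],[-2.1,-0.3,0],[-2.8,-0.3,0],[-3.43,-0.31,0]],"claw":[42,42,42,42,42]}' >/dev/null;python3 -m jog '{"dp":[[0,0,0],[0,0,0]],"turn":[[0,0,0],[0,0,0]],"claw":[42,42]}'; python3 - <<'E'
from h import *
print(gopan(-.065,.085,.0))
E
```

```text
time_s: 27.8
tool_pos: [0.3906, -0.2718, 0.1647]
eef_rot: [-0.415, 0.563, 0.574, -0.426]
contact_force: [-0.4, -0.1, -0.1]
opening: 0.0419
(array([ 0.4199, -0.2672,  0.0478]), array([0.09, 2.41, 0.12]), array([ 0.  , -0.1 , -0.06]))
```

Descend, look, then grip.

```bash
python3 -m jog '{"dp":[[0.09,0.5,0.1],[0.09,1.2,0.12],[0.09,1.9,0.12],[0.09,2.3,0.12],[0.09,2.36,0.12]],"turn":[[0,0,0],[0,-0.1,0],[0,-0.1,0],[0,-0.1,0],[0,-0.1,0]],"claw":[42,42,42,42,42]}'; python3 -m jog '{"dp":[[0,0,0],[0,0,0],[0,0,0],[0,0,0],[0,0,0]],"turn":[[0,0,0],[0,0,0],[0,0,0],[0,0,0],[0,0,0]],"claw":[10,10,10,10,10]}' 60; python3 -m jog '{"dp":[[0,-0.3,0],[0,-0.9,0],[0,-1.6,0],[0,-2.3,0],[0,-3,0]],"turn":[[0,0,0],[0,0,0],[0,0,0],[0,0,0],[0,0,0]],"claw":[10,10,10,10,10]}';python3 - <<'E'
from h import *
print(go([.552,-.045,.2],90))
E
```

```text
time_s: 28.3
tool_pos: [0.4214, -0.2631, 0.0485]
eef_rot: [-0.412, 0.558, 0.578, -0.43]
contact_force: [-0.1, 0.5, 0.2]
opening: 0.0419
time_s: 28.8
tool_pos: [0.4218, -0.2655, 0.0513]
eef_rot: [-0.411, 0.56, 0.577, -0.429]
contact_force: [1.6, 2.1, 1.7]
opening: 0.0207
time_s: 29.3
tool_pos: [0.3758, -0.2654, 0.1947]
eef_rot: [-0.412, 0.56, 0.577, -0.429]
contact_force: [0.5, -0.9, -3.5]
opening: 0.021
[array([ 4.29,  0.95, -3.55]), array([3.39, 0.4 , 0.  ])]
```

```bash
python3 -m jog '{"dp":[[0.5,0.1,-0.3],[1,0.2,-0.7],[1.5,0.3,-1.1],[2,0.4,-1.5],[2.4,0.5,-1.9]],"turn":[[0.7,0.1,0],[1.4,0.2,0],[2.1,0.3,0],[2.8,0.4,0],[3.39,0.4,0]],"claw":[10,10,10,10,10]}' >/dev/null;python3 -m jog '{"dp":[[0,0,0],[0,0,0]],"turn":[[0,0,0],[0,0,0]],"claw":[10,10]}'; python3 - <<'E'
from h import *
print(go([.552,-.045,.16],90))
E
```

```text
time_s: 30.0
tool_pos: [0.471, -0.1421, 0.1963]
eef_rot: [-0.5, 0.499, 0.501, -0.5]
contact_force: [-0.4, -0.3, -4.0]
opening: 0.021
[array([ 1.94,  0.73, -1.62]), array([0.  , 0.02, 0.  ])]
```

```bash
python3 -m jog '{"dp":[[0.5,0.1,-0.4],[1,0.3,-0.8],[1.5,0.5,-1.2],[1.94,0.7,-1.62],[1.94,0.73,-1.62]],"turn":[[0,0,0],[0,0,0],[0,0,0],[0,0,0],[0,0,0]],"claw":[10,10,10,10,10]}' >/dev/null;python3 -m jog '{"dp":[[0,0.4,0],[0,1,0],[0,1.6,0],[0,2,0],[0,2.15,0]],"turn":[[0,0,0],[0,0,0],[0,0,0],[0,0,0],[0,0,0]],"claw":[10,10,10,10,10]}';python3 -m jog '{"dp":[[0,0.05,0],[0,0.05,0]],"turn":[[0,0,0],[0,0,0]],"claw":[10,10]}'|grep -E 'pos|force'; python3 -m jog '{"dp":[[0,0.03,0],[0,0.03,0]],"turn":[[0,0,0],[0,0,0]],"claw":[10,10]}'|grep -E 'force|pos'
```

```text
time_s: 31.0
tool_pos: [0.5498, -0.0469, 0.0516]
eef_rot: [0.501, -0.5, -0.499, 0.5]
contact_force: [-0.6, 0.3, -4.0]
opening: 0.0207
tool_pos: [0.5524, -0.0462, 0.0515]
contact_force: [-0.2, 0.5, -3.2]
tool_pos: [0.5528, -0.0457, 0.05]
contact_force: [0.1, 0.8, -3.9]
```

```bash
python3 -m jog '{"dp":[[0,0.04,0],[0,0.04,0]],"turn":[[0,0,0],[0,0,0]],"claw":[10,10]}'|grep -E 'pos|force'; python3 -m jog '{"dp":[[0,0,0],[0,0,0],[0,0,0]],"turn":[[0,0,0],[0,0,0],[0,0,0]],"claw":[10,36,36]}';python3 -m jog '{"dp":[[0,0,0],[0,-0.5,0],[0,-1.3,0],[0,-2.1,0],[0,-3,0]],"turn":[[0,0,0],[0,0,0],[0,0,0],[0,0,0],[0,0,0]],"claw":[36,36,36,36,36]}'; python3 - <<'E'
from h import *
for o in grips():print(o)
print(gopan(-.065,-.085,.09))
E
```

```text
tool_pos: [0.5529, -0.0455, 0.0478]
contact_force: [-0.3, 0.4, 0.4]
time_s: 31.9
tool_pos: [0.5523, -0.0455, 0.0472]
eef_rot: [-0.5, 0.5, 0.5, -0.5]
contact_force: [-0.4, -0.8, 0.2]
opening: 0.0359
time_s: 32.4
tool_pos: [0.5514, -0.0455, 0.1982]
eef_rot: [-0.5, 0.5, 0.5, -0.5]
contact_force: [1.0, -0.3, -0.0]
opening: 0.0362
(array([ 0.6809, -0.5352,  0.0318]), 86.4, array([0.047, 0.018]), 28)
(array([ 0.5232, -0.345 ,  0.109 ]), -3.7, array([0.019, 0.078]), 144)
(array([ 0.4174, -0.4311,  0.0753]), -4.3, array([0.02 , 0.076]), 130)
(array([ 0.3988, -0.4379,  0.1339]), array([-7.84,  1.41,  3.13]), array([-3.28, -0.35, -0.06]))
```

```bash
python3 -m jog '{"dp":[[-0.7,0,0.3],[-1.5,0,0.6],[-2.3,0,1],[-3.1,0,1.4],[-4,0,1.7]],"turn":[[0,0,0],[0,0,0],[0,0,0],[0,0,0],[0,0,0]],"claw":[42,42,42,42,42]}' >/dev/null;python3 -m jog '{"dp":[[-0.8,0,0.3],[-1.6,0,0.6],[-2.4,0.2,0.9],[-3.2,0.4,1.2],[-3.84,0.7,1.43]],"turn":[[-0.7,-0.1,0],[-1.4,-0.2,0],[-2.1,-0.3,0],[-2.8,-0.3,0],[-3.3,-0.35,0]],"claw":[42,42,42,42,42]}' >/dev/null;python3 -m jog '{"dp":[[0,0,0],[0,0,0],[0,0,0]],"turn":[[0,0,0],[0,0,0],[0,0,0]],"claw":[42,42,42]}'; python3 - <<'E'
from h import *
print(gopan(-.065,-.084,.0))
E
```

```text
time_s: 33.75
tool_pos: [0.3961, -0.437, 0.1622]
eef_rot: [-0.415, 0.559, 0.575, -0.43]
contact_force: [-0.0, -0.0, -0.2]
opening: 0.0419
(array([ 0.425 , -0.4361,  0.0478]), array([0.01, 2.36, 0.1 ]), array([-0.08,  0.01, -0.05]))
```

```bash
python3 -m jog '{"dp":[[0,0.5,0.1],[0,1.2,0.1],[0,1.9,0.1],[0,2.3,0.1],[0,2.34,0.1]],"turn":[[0,0,0],[-0.1,0,0],[-0.1,0,0],[-0.1,0,0],[-0.1,0,0]],"claw":[42,42,42,42,42]}'; python3 -m jog '{"dp":[[0,0,0],[0,0,0],[0,0,0],[0,0,0],[0,0,0]],"turn":[[0,0,0],[0,0,0],[0,0,0],[0,0,0],[0,0,0]],"claw":[10,10,10,10,10]}' 60; python3 -m jog '{"dp":[[0,-0.3,0],[0,-0.9,0],[0,-1.6,0],[0,-2.3,0],[0,-3,0]],"turn":[[0,0,0],[0,0,0],[0,0,0],[0,0,0],[0,0,0]],"claw":[10,10,10,10,10]}';python3 - <<'E'
from h import *
print(go([.552,.05,.2],90))
E
```

```text
time_s: 34.25
tool_pos: [0.4249, -0.4346, 0.0463]
eef_rot: [-0.413, 0.559, 0.577, -0.428]
contact_force: [-0.9, -0.4, -0.5]
opening: 0.0419
time_s: 34.75
tool_pos: [0.4252, -0.4378, 0.0497]
eef_rot: [-0.411, 0.562, 0.577, -0.427]
contact_force: [4.9, 1.8, 5.1]
opening: 0.0212
time_s: 35.25
tool_pos: [0.3788, -0.4375, 0.1926]
eef_rot: [-0.413, 0.561, 0.576, -0.428]
contact_force: [0.6, -0.2, -2.4]
opening: 0.0209
[array([ 9.64,  0.92, -3.64]), array([3.4 , 0.34, 0.01])]
```

```bash
python3 -m jog '{"dp":[[0.7,0.05,-0.2],[1.4,0.1,-0.5],[2.1,0.2,-0.8],[2.8,0.3,-1.1],[3.5,0.3,-1.4]],"turn":[[0.7,0.1,0],[1.4,0.2,0],[2.1,0.3,0],[2.8,0.3,0],[3.4,0.34,0]],"claw":[10,10,10,10,10]}' >/dev/null;python3 -m jog '{"dp":[[0.8,0,-0.1],[1.5,0,-0.3],[2.2,0,-0.5],[2.8,0,-0.7],[3,0,-0.8]],"turn":[[0,0,0],[0,0,0],[0,0,0],[0,0,0],[0,0,0]],"claw":[10,10,10,10,10]}'; python3 - <<'E'
from h import *
print(go([.552,.05,.16],90))
E
```

```text
time_s: 36.25
tool_pos: [0.4859, -0.1086, 0.1971]
eef_rot: [-0.499, 0.499, 0.501, -0.501]
contact_force: [-0.1, -0.9, -3.7]
opening: 0.021
[array([ 3.17,  0.74, -1.33]), array([0.01, 0.03, 0.  ])]
```

```bash
python3 -m jog '{"dp":[[0.6,0.1,-0.3],[1.3,0.2,-0.6],[2,0.4,-0.9],[2.7,0.6,-1.2],[3.17,0.74,-1.33]],"turn":[[0,0,0],[0,0,0],[0,0,0],[0,0,0],[0,0,0]],"claw":[10,10,10,10,10]}' >/dev/null;python3 -m jog '{"dp":[[0,0,0],[0,0.7,0],[0,1.4,0],[0,1.9,0],[0,2.15,0]],"turn":[[0,0,0],[0,0,0],[0,0,0],[0,0,0],[0,0,0]],"claw":[10,10,10,10,10]}';python3 -m jog '{"dp":[[0,0.05,0],[0,0.05,0]],"turn":[[0,0,0],[0,0,0]],"claw":[10,10]}'|grep -E 'pos|force'; python3 -m jog '{"dp":[[0,0.04,0],[0,0.04,0]],"turn":[[0,0,0],[0,0,0]],"claw":[10,10]}'|grep -E 'force|pos'
```

```text
time_s: 37.25
tool_pos: [0.551, 0.0464, 0.0508]
eef_rot: [0.5, -0.5, -0.499, 0.501]
contact_force: [-0.4, -0.0, -2.5]
opening: 0.0212
tool_pos: [0.553, 0.0472, 0.051]
contact_force: [-0.4, -0.1, -2.3]
tool_pos: [0.5534, 0.0478, 0.0494]
contact_force: [0.0, -0.1, -3.0]
```

```bash
python3 -m jog '{"dp":[[0,0.05,0],[0,0.05,0]],"turn":[[0,0,0],[0,0,0]],"claw":[10,10]}'|grep -E 'pos|force'; python3 -m jog '{"dp":[[0,0.02,0],[0,0.02,0]],"turn":[[0,0,0],[0,0,0]],"claw":[10,10]}'|grep -E 'pos|force';  python3 -m jog '{"dp":[[0,0,0],[0,0,0],[0,0,0]],"turn":[[0,0,0],[0,0,0],[0,0,0]],"claw":[10,36,36]}';python3 -m jog '{"dp":[[0,0,0],[0,-0.5,0],[0,-1.3,0],[0,-2.1,0],[0,-3,0]],"turn":[[0,0,0],[0,0,0],[0,0,0],[0,0,0],[0,0,0]],"claw":[36,36,36,36,36]}'; python3 - <<'E'
from h import *
for o in grips():print(o)
print(gopan(.045,0,.09))
E
```

```text
tool_pos: [0.5532, 0.0479, 0.0465]
contact_force: [1.3, 0.6, 1.1]
tool_pos: [0.5539, 0.0479, 0.0464]
contact_force: [-0.4, -0.4, 9.3]
time_s: 38.35
tool_pos: [0.5527, 0.0479, 0.0451]
eef_rot: [-0.499, 0.5, 0.501, -0.5]
contact_force: [-0.1, -0.1, 0.1]
opening: 0.0363
time_s: 38.85
tool_pos: [0.5517, 0.0478, 0.1958]
eef_rot: [0.5, -0.5, -0.5, 0.5]
contact_force: [0.6, -0.1, 0.1]
opening: 0.0358
(array([ 0.548 , -0.0427,  0.0733]), 0.3, array([0.08 , 0.017]), 146)
(array([ 0.5233, -0.345 ,  0.1079]), -3.6, array([0.019, 0.078]), 147)
(array([ 0.5013, -0.3497,  0.166 ]), array([-7.96,  0.73,  1.08]), array([-3.28, -0.34, -0.04]))
```

```bash
python3 -m jog '{"dp":[[-0.7,0,0.1],[-1.5,0,0.2],[-2.3,0,0.3],[-3.1,0,0.4],[-4,0,0.6]],"turn":[[0,0,0],[0,0,0],[0,0,0],[0,0,0],[0,0,0]],"claw":[42,42,42,42,42]}' >/dev/null;python3 -m jog '{"dp":[[-0.8,0,0.1],[-1.6,0,0.2],[-2.4,0.1,0.3],[-3.2,0.2,0.4],[-3.96,0.2,0.5]],"turn":[[-0.7,-0.1,0],[-1.4,-0.2,0],[-2.1,-0.3,0],[-2.8,-0.3,0],[-3.3,-0.35,0]],"claw":[42,42,42,42,42]}' >/dev/null;python3 -m jog '{"dp":[[0,0,0],[0,0,0],[0,0,0]],"turn":[[0,0,0],[0,0,0],[0,0,0]],"claw":[42,42,42]}'; python3 - <<'E'
from h import *
print(gopan(.048,0.001,.0))
E
```

```text
time_s: 40.2
tool_pos: [0.4978, -0.3496, 0.1846]
eef_rot: [-0.415, 0.559, 0.575, -0.43]
contact_force: [0.5, -0.1, 0.6]
opening: 0.0421
(array([ 0.5305, -0.3478,  0.0809]), array([ 0.02,  2.18, -0.04]), array([-0.09,  0.02, -0.04]))
```

```bash
python3 -m jog '{"dp":[[0,0.5,0],[0,1.2,-0.04],[0,1.8,-0.04],[0,2.1,-0.04],[0,2.17,-0.04]],"turn":[[0,0,0],[-0.1,0,0],[-0.1,0,0],[-0.1,0,0],[-0.1,0,0]],"claw":[42,42,42,42,42]}'; python3 -m jog '{"dp":[[0,0,0],[0,0,0],[0,0,0],[0,0,0],[0,0,0]],"turn":[[0,0,0],[0,0,0],[0,0,0],[0,0,0],[0,0,0]],"claw":[10,10,10,10,10]}' 60; python3 -m jog '{"dp":[[0,-0.3,0],[0,-0.9,0],[0,-1.6,0],[0,-2.3,0],[0,-3,0]],"turn":[[0,0,0],[0,0,0],[0,0,0],[0,0,0],[0,0,0]],"claw":[10,10,10,10,10]}';python3 - <<'E'
from h import *
print(go([.455,.355,.22],90))
E
```

```text
time_s: 40.7
tool_pos: [0.5308, -0.3473, 0.0792]
eef_rot: [-0.413, 0.559, 0.577, -0.429]
contact_force: [-0.2, 0.9, -0.1]
opening: 0.0421
time_s: 41.2
tool_pos: [0.5306, -0.3498, 0.0819]
eef_rot: [-0.412, 0.561, 0.577, -0.428]
contact_force: [-0.5, 0.2, 0.2]
opening: 0.0213
time_s: 41.7
tool_pos: [0.4859, -0.3503, 0.2262]
eef_rot: [-0.412, 0.561, 0.577, -0.428]
contact_force: [0.5, 0.4, -2.6]
opening: 0.0208
[array([1.412e+01, 1.000e-02, 1.900e-01]), array([3.42, 0.36, 0.  ])]
```

```bash
python3 -m jog '{"dp":[[0.7,0,0],[1.4,0,0],[2.2,0,0],[3,0,0],[3.8,0,0]],"turn":[[0.7,0.1,0],[1.4,0.2,0],[2.1,0.3,0],[2.8,0.3,0],[3.42,0.36,0]],"claw":[10,10,10,10,10]}' >/dev/null;python3 -m jog '{"dp":[[0.8,0,0.1],[1.6,0,0.1],[2.4,0,0.1],[3.2,0,0.1],[4,0,0.1]],"turn":[[0,0,0],[0,0,0],[0,0,0],[0,0,0],[0,0,0]],"claw":[10,10,10,10,10]}';python3 -m jog '{"dp":[[0.8,0,0.1],[1.6,0,0.1],[2.4,0,0.1],[3.2,0,0.1],[4,0,0.1]],"turn":[[0,0,0],[0,0,0],[0,0,0],[0,0,0],[0,0,0]],"claw":[10,10,10,10,10]}'; python3 - <<'E'
from h import *
print(go([.455,.355,.16],90),bot.get_state()['q'].round(2))
E
```

```text
time_s: 42.7
tool_pos: [0.4756, 0.041, 0.2244]
eef_rot: [-0.5, 0.5, 0.5, -0.5]
contact_force: [0.3, -0.6, -2.4]
opening: 0.0208
time_s: 43.2
tool_pos: [0.4705, 0.2411, 0.2244]
eef_rot: [-0.5, 0.5, 0.5, -0.5]
contact_force: [1.4, 0.3, -2.9]
opening: 0.0209
[array([2.28, 1.29, 0.31]), array([ 0.01, -0.  ,  0.01])] [ 0.47  0.25 -0.02  1.3   0.    0.47]
```

```bash
python3 -m jog '{"dp":[[0.7,0,0.1],[1.4,0,0.2],[2,0.2,0.3],[2.28,0.7,0.31],[2.28,1.2,0.31]],"turn":[[0,0,0],[0,0,0],[0,0,0],[0,0,0],[0,0,0]],"claw":[10,10,10,10,10]}' >/dev/null;python3 -m jog '{"dp":[[0,0.3,0],[0,1,0],[0,1.7,0],[0,2.3,0],[0,2.5,0]],"turn":[[0,0,0],[0,0,0],[0,0,0],[0,0,0],[0,0,0]],"claw":[10,10,10,10,10]}';python3 -m jog '{"dp":[[0,0.05,0],[0,0.05,0]],"turn":[[0,0,0],[0,0,0]],"claw":[10,10]}'|grep -E 'pos|force'; python3 -m jog '{"dp":[[0,0.04,0],[0,0.04,0]],"turn":[[0,0,0],[0,0,0]],"claw":[10,10]}'|grep -E 'force|pos'
```

```text
time_s: 44.2
tool_pos: [0.4537, 0.3523, 0.0364]
eef_rot: [0.5, -0.5, -0.499, 0.501]
contact_force: [-1.1, -0.2, -2.7]
opening: 0.0209
tool_pos: [0.4557, 0.354, 0.0376]
contact_force: [-0.4, 0.1, -1.7]
tool_pos: [0.4558, 0.3541, 0.0358]
contact_force: [-0.4, 0.1, -2.3]
```

```bash
python3 -m jog '{"dp":[[0,0.05,0],[0,0.05,0]],"turn":[[0,0,0],[0,0,0]],"claw":[10,10]}'|grep -E 'pos|force'; python3 -m jog '{"dp":[[0,0.03,0],[0,0.03,0]],"turn":[[0,0,0],[0,0,0]],"claw":[10,10]}'|grep -E 'pos|force'
```

```text
tool_pos: [0.4552, 0.3536, 0.0323]
contact_force: [0.4, 0.2, -2.6]
tool_pos: [0.4552, 0.3536, 0.0317]
contact_force: [-3.5, -2.1, 9.0]
```

Contact. Release, rise, and move toward the drawer handle while turning back.

```bash
python3 -m jog '{"dp":[[0,0,0],[0,0,0],[0,0,0]],"turn":[[0,0,0],[0,0,0],[0,0,0]],"claw":[10,36,36]}' | grep opening;python3 -m jog '{"dp":[[0,0,0],[0,-0.5,0],[0,-1.3,0],[0,-2.1,0],[0,-3,0]],"turn":[[0,0,0],[0,0,0],[0,0,0],[0,0,0],[0,0,0]],"claw":[36,36,36,36,36]}'>/dev/null; python3 -m jog '{"dp":[[0,0,0.5],[0,0,1],[0,-0.5,1.4],[0,-0.7,1.8],[0,-0.9,2]],"turn":[[0,1.3,0],[0,2.6,0],[0,3.9,0],[0,5.2,0],[0,6.5,0]],"claw":[28,28,28,28,28]}';python3 -m jog '{"dp":[[0,0,0],[0,0,0],[0,0,0],[0,0,0],[0,0,0]],"turn":[[0,1.3,0],[0,2.6,0],[0,3.9,0],[0,5.2,0],[0,6.5,0]],"claw":[28,28,28,28,28]}' >/dev/null; python3 - <<'E'
from h import *
for o in grips(save='top8.png'):print(o)
p,d=grab('side','side8.png');W=cloud('side',d)
m=(W[...,2]>.075)&(W[...,2]<.1)&(W[...,0]>.38)&(W[...,0]<.446)&(abs(W[...,1])<.12);P=W[m]
for a in np.arange(-.06,.1,.02):
    k=abs(P[:,1]-a)<.01
    if k.sum()>2: print(round(a,2),k.sum(),np.median(P[k],0).round(4))
print(go([.421,.02,.2],-2.5))
cv2.imwrite('pics/v8.png',np.hstack([cv2.resize(cv2.imread('pics/top8.png')[120:280,160:380],(400,400),interpolation=2),cv2.resize(p[130:360,220:420,::-1],(400,460),interpolation=2)[:400]]))
E
```

```text
opening: 0.036
time_s: 46.3
tool_pos: [0.3539, 0.3534, 0.2265]
eef_rot: [0.621, -0.62, -0.339, 0.339]
contact_force: [-0.1, -0.7, 0.1]
opening: 0.0281
(array([0.5486, 0.0492, 0.0735]), -2.5, array([0.019, 0.081]), 137)
(array([ 0.548 , -0.0428,  0.0733]), 0.4, array([0.08 , 0.017]), 144)
(array([0.4502, 0.3527, 0.0601]), 0.0, array([0.081, 0.017]), 129)
-0.04 15 [ 0.4217 -0.035   0.0915]
-0.02 28 [ 0.4234 -0.0248  0.0911]
0.0 14 [0.4217 0.0017 0.092 ]
0.02 16 [0.4226 0.0188 0.0932]
0.04 16 [0.422  0.0384 0.0918]
0.06 19 [0.4239 0.0586 0.0919]
0.08 32 [0.4276 0.0802 0.0914]
[array([-1.61,  0.51, -6.6 ]), array([-0.  ,  5.48, -0.  ])]
```

View pics/v8.png

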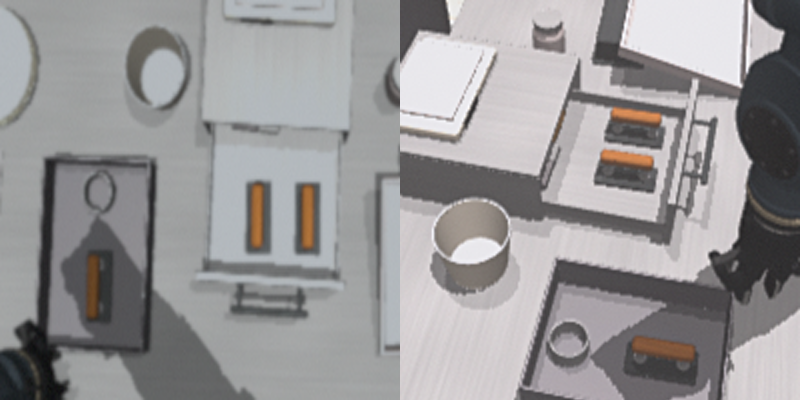

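```bash
python3 -m jog '{"dp":[[-0.2,0,-0.7],[-0.4,0,-1.5],[-0.6,0,-2.3],[-0.8,0,-3.1],[-0.9,0,-3.8]],"turn":[[0,1.1,0],[0,2.2,0],[0,3.3,0],[0,4.4,0],[0,5.48,0]],"claw":[28,28,28,28,28]}' >/dev/null;python3 -m jog '{"dp":[[0,0,0],[0,0,0]],"turn":[[0,0,0],[0,0,0]],"claw":[28,28]}'; python3 - <<'E'
from h import *
print(go([.4215,.02,.14],-2.5))
E
```

```text
time_s: 47.6
tool_pos: [0.3949, 0.1617, 0.2257]
eef_rot: [0.707, -0.707, 0.014, -0.014]
contact_force: [-0.4, 0.6, -0.0]
opening: 0.028
[array([ 0.65,  1.71, -2.81]), array([-0.01,  0.03,  0.  ])]
```

```bash
python3 -m jog '{"dp":[[0.2,0.2,-0.7],[0.4,0.5,-1.4],[0.65,0.9,-2.1],[0.65,1.3,-2.8],[0.65,1.71,-2.81]],"turn":[[0,0,0],[0,0,0],[0,0,0],[0,0,0],[0,0,0]],"claw":[28,28,28,28,28]}' >/dev/null;python3 -m jog '{"dp":[[0,0,0],[0,0,0]],"turn":[[0,0,0],[0,0,0]],"claw":[28,28]}'; python3 - <<'E'
from h import *
print(go([.4215,.02,.069],-2.5))
E
```

```text
time_s: 48.3
tool_pos: [0.4214, 0.0215, 0.1403]
eef_rot: [0.707, -0.707, 0.014, -0.014]
contact_force: [0.9, -0.3, 0.8]
opening: 0.028
[array([ 0.01,  1.43, -0.03]), array([-0.01,  0.05, -0.01])]
```

```bash
python3 -m jog '{"dp":[[0,0.4,0],[0,0.9,0],[0,1.3,-0.03],[0,1.43,-0.03],[0,1.43,-0.03]],"turn":[[0,0,0],[0,0,0],[0,0,0],[0,0,0],[0,0,0]],"claw":[28,28,28,28,28]}' && python3 -m jog '{"dp":[[0,0,0],[0,0,0],[0,0,0],[0,0,0],[0,0,0]],"turn":[[0,0,0],[0,0,0],[0,0,0],[0,0,0],[0,0,0]],"claw":[4,4,4,4,4]}' 60; python3 -m jog '{"dp":[[0.2,0,0],[0.5,0,0],[0.8,0,0],[1.1,0,0],[1.4,0,0]],"turn":[[0,0,0],[0,0,0],[0,0,0],[0,0,0],[0,0,0]],"claw":[4,4,4,4,4]}' && python3 -m jog '{"dp":[[0.4,0,0],[0.8,0,0],[1.2,0,0],[1.6,0,0],[1.9,0,0]],"turn":[[0,0,0],[0,0,0],[0,0,0],[0,0,0],[0,0,0]],"claw":[4,4,4,4,4]}'; python3 -m jog '{"dp":[[0.1,0,0],[0.2,0,0],[0.2,0,0]],"turn":[[0,0,0],[0,0,0],[0,0,0]],"claw":[4,4,4]}'
```

```text
time_s: 48.8
tool_pos: [0.4215, 0.02, 0.0688]
eef_rot: [0.707, -0.707, 0.014, -0.014]
contact_force: [-1.1, 0.5, 0.6]
opening: 0.0277
time_s: 49.3
tool_pos: [0.4222, 0.0196, 0.0698]
eef_rot: [0.708, -0.706, 0.014, -0.015]
contact_force: [-0.4, 2.6, 6.8]
opening: 0.009
time_s: 49.8
tool_pos: [0.4923, 0.0167, 0.0698]
eef_rot: [0.708, -0.706, 0.014, -0.015]
contact_force: [-2.2, 3.4, 8.2]
opening: 0.0089
time_s: 50.3
tool_pos: [0.588, 0.0128, 0.0698]
eef_rot: [0.708, -0.706, 0.014, -0.015]
contact_force: [-1.9, 2.9, 6.9]
opening: 0.009
time_s: 50.6
tool_pos: [0.5977, 0.0124, 0.0699]
eef_rot: [0.708, -0.706, 0.014, -0.016]
contact_force: [1.5, 3.5, 4.9]
opening: 0.0086
```

Continue in small steps until resistance.

```bash
for k in 1; do python3 -m jog '{"dp":[[0.08,0,0],[0.08,0,0]],"turn":[[0,0,0],[0,0,0]],"claw":[4,4]}'|grep -E 'pos|force'; python3 -m jog '{"dp":[[0.08,0,0],[0.08,0,0]],"turn":[[0,0,0],[0,0,0]],"claw":[4,4]}'|grep -E 'pos|force'; done
```

```text
tool_pos: [0.6012, 0.0122, 0.0699]
contact_force: [1.5, 3.2, 5.3]
tool_pos: [0.6051, 0.0121, 0.0698]
contact_force: [1.4, 4.2, 5.8]
```

```bash
python3 -m jog '{"dp":[[0.04,0,0],[0.04,0,0]],"turn":[[0,0,0],[0,0,0]],"claw":[4,4]}'|grep -E 'pos|force'
```

```text
tool_pos: [0.6068, 0.012, 0.0698]
contact_force: [-0.1, 3.6, 7.2]
```

```bash
python3 -m jog '{"dp":[[0.06,0,0],[0.06,0,0]],"turn":[[0,0,0],[0,0,0]],"claw":[4,4]}'|grep -E 'pos|force';python3 -m jog '{"dp":[[0.05,0,0],[0.05,0,0]],"turn":[[0,0,0],[0,0,0]],"claw":[4,4]}'|grep -E 'pos|force'
```

```text
tool_pos: [0.6098, 0.0119, 0.0698]
contact_force: [0.6, 3.5, 5.6]
tool_pos: [0.6123, 0.0118, 0.0698]
contact_force: [0.0, 4.1, 6.2]
```

```bash
python3 -m jog '{"dp":[[0.04,0,0],[0.04,0,0]],"turn":[[0,0,0],[0,0,0]],"claw":[4,4]}'|grep -E 'pos|force';python3 -m jog '{"dp":[[0.03,0,0],[0.03,0,0]],"turn":[[0,0,0],[0,0,0]],"claw":[4,4]}'|grep -E 'pos|force'
```

```text
tool_pos: [0.6142, 0.0117, 0.0699]
contact_force: [0.3, 4.1, 5.0]
tool_pos: [0.6156, 0.0117, 0.0698]
contact_force: [0.3, 3.9, 6.7]
```

```bash
python3 -m jog '{"dp":[[0.04,0,0],[0.04,0,0]],"turn":[[0,0,0],[0,0,0]],"claw":[4,4]}'|grep -E 'pos|force';python3 -m jog '{"dp":[[0.03,0,0],[0.03,0,0]],"turn":[[0,0,0],[0,0,0]],"claw":[4,4]}'|grep -E 'pos|force'; python3 - <<'E'
from h import *
p,d=grab('side','side9.png')
cv2.imwrite('pics/v9.png',cv2.resize(p[130:250,230:350,::-1],(600,600),interpolation=2))
E
```

```text
tool_pos: [0.616, 0.0116, 0.0698]
contact_force: [-7.3, 3.5, 11.8]
tool_pos: [0.616, 0.0116, 0.0698]
contact_force: [-12.3, 4.9, 15.2]
```

View pics/v9.png

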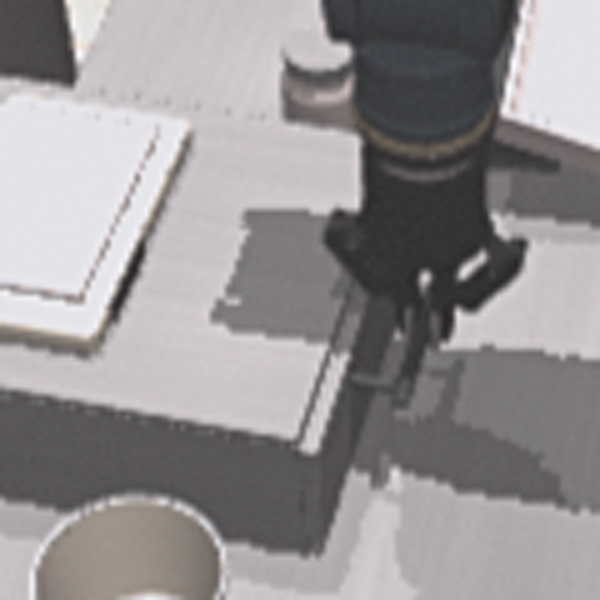

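```bash
python3 -m jog '{"dp":[[0,0,0],[-0.04,0,0],[-0.04,0,0],[-0.04,0,0]],"turn":[[0,0,0],[0,0,0],[0,0,0],[0,0,0]],"claw":[26,26,26,26]}'; python3 -m jog '{"dp":[[0,-0.4,0],[0,-1,0],[0,-1.7,0],[0,-2.4,0],[0,-3,0]],"turn":[[0,0,0],[0,0,0],[0,0,0],[0,0,0],[0,0,0]],"claw":[26,26,26,26,26]}'; python3 -m jog '{"dp":[[-0.7,0,0],[-1.4,0,0],[-2.1,-0.2,0],[-2.8,-0.5,0],[-3.5,-0.8,0]],"turn":[[0,0,0],[0,0,0],[0,0,0],[0,0,0],[0,0,0]],"claw":[26,26,26,26,26]}';  python3 -m jog '{"dp":[[0,0,0],[0,0,0],[0,0,0]],"turn":[[0,0,0],[0,0,0],[0,0,0]],"claw":[26,26,26]}' >/dev/null; python3 - <<'E'
from h import *
for n in('top','side'):
    p,d=grab(n,n+'10.png');W=cloud(n,d)
    m=(W[...,2]>.075)&(W[...,2]<.1)&(W[...,0]>.58)&(W[...,0]<.644)&(W[...,1]>-.02)&(W[...,1]<.06);print(n,'handle',np.nanmedian(W[m],0).round(4))
    print(grips(n))
    for t in('deli_cup','palette_knife','tart_ring','shaker'):
        for o in bot.outline_of(n,t)[:1]:print(t,round(o['confidence'],2),np.nanmedian(W[o['mask']],0).round(3))
cv2.imwrite('pics/v10.png',np.hstack([cv2.resize(cv2.imread('pics/top10.png')[60:300,150:530],(400,300),interpolation=2),cv2.resize(cv2.imread('pics/side10.png'),(400,300),interpolation=2)]))
E
```

```text
time_s: 52.85
tool_pos: [0.6166, 0.0108, 0.0685]
eef_rot: [0.707, -0.707, 0.015, -0.015]
contact_force: [-1.4, -0.6, 1.0]
opening: 0.0262
time_s: 53.35
tool_pos: [0.617, 0.0107, 0.2204]
eef_rot: [0.707, -0.707, 0.014, -0.015]
contact_force: [-0.8, -0.8, 0.3]
opening: 0.026
time_s: 53.85
tool_pos: [0.4404, 0.0181, 0.2588]
eef_rot: [0.707, -0.707, 0.015, -0.015]
contact_force: [0.6, -0.2, 0.7]
opening: 0.0259
top handle [0.6159 0.0193 0.0927]
[(array([0.4514, 0.3521, 0.0605]), -0.4, array([0.019, 0.081]), 134)]
deli_cup 0.8 [0.76  0.252 0.019]
palette_knife 0.68 [0.57  0.591 0.007]
tart_ring 0.82 [ 0.491 -0.629  0.015]
shaker 0.8 [ 0.73  -0.218  0.098]
side handle [0.6155 0.0196 0.0917]
[(array([0.4522, 0.3547, 0.0587]), -0.3, array([0.019, 0.082]), 199)]
deli_cup 0.97 [0.754 0.219 0.046]
palette_knife 0.96 [0.598 0.582 0.003]
shaker 0.55 [ 0.735 -0.21   0.078]
```

View pics/v10.png

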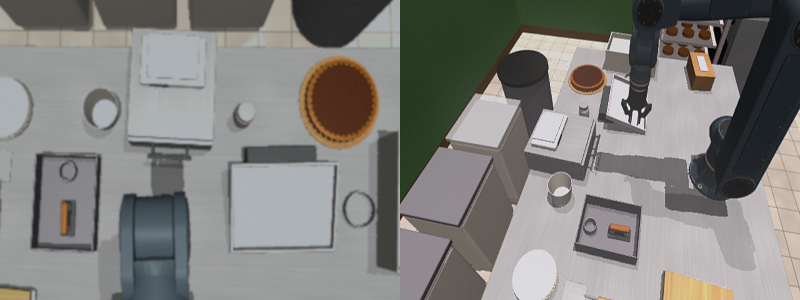

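The picture shows the drawer shut, the pan empty, one press upright in the tub (top view about 67,215), and the bystanders in place. Handing in.

```bash
python3 -c "
from workcell import bot
print(bot.sign_off())"
```

```text
the job is handed in; nothing more can be done
None
```

The presses are tested and sorted, the drawer is shut, and the job is handed in. It took about 54 s of the 210 s allowed.

- **Test:** The drawer held three presses. I lifted each out by its grip and let it go at the high end of the pan. With all three on the pan together, two had slid to the low rim and the middle one had stuck.
- **Sorting:** The two good presses went back into the drawer side by side, and the worn one went into the tub clear of the cutter ring. All were set down sole first.
- **Drawer:** I pushed it until it met a firm stop, with 12 N of resistance at 0.616 m. After I let go, the handle still measured 0.616 m in both cameras.
- **Last checks:** The pan was empty, the worn press stood upright in the tub, and the gripper was clear of everything. All four bystanders measured within a few millimetres of where they started. The side camera did not find the tart ring in the final picture, but the top camera did.

No check failed. I saw no press knocked aside during the run. The two presses in the drawer were last seen just before it was closed.

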